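# Dock a sample carrier and lock it with the T-head key

## Task

Carry the sample carrier level to the docking base and set it down (do not drop it) fully home between the blue guides, its slot over the base's slot. Then take the orange T-head key from its stand, pass its head down through both slots until the collar rests on the carrier, turn it a quarter turn so that the head is locked crosswise under the base's plate, and let go. Leave the bottles, boxes and other things on the bench where they are, upright.

Things in the scene. Friction and masses are not known exactly. Their poses are not given: they have to be found in the camera images.
- deck: fixed docking base on the bench, white sides, aluminium top, 126 (x) x 200 (y) mm; origin at the centre of its underside, z up. Top face 45 mm above the bench. Low blue guide rails with outward-flared tops rise 16 mm above the top face round a nest for the carrier (2.6 mm of play each side).
- deck_slot (a point): centre of the base's slot, on its top face (deck frame x 0, y +50, z +45 mm; axes as the deck's). The slot is 64 mm along x, 26 mm along y, through an 8 mm plate; the space below, down to the bench, is empty and wide enough for the key's head to turn.
- carrier: loose sample carrier, about 0.45 kg, on the bench: grey plate 100 (x) x 170 (y) x 8 mm, origin at the centre of its underside. White block with five capped tubes (35 mm tall) at its -y end, green bridge handle near the middle, slot at its +y end. Seated in the deck, its origin is 45 mm above the deck's, its axes match the deck's and slot lies over slot.
- carrier_slot (a point): centre of the carrier's slot, on the top face of its plate (carrier frame x 0, y +50, z +8 mm); the slot is 56 mm along x, 18 mm along y, right through the plate
- carrier_grip (a point): centre of the carrier's green handle bar (carrier frame x 0, y -15, z +43 mm): the bar runs 76 mm along the carrier's x, is 14 mm wide in y and 14 mm high, with 28 mm of open height below it between its two end posts; pinch it across, along y
- key_stand: fixed grey block 100 (x) x 70 (y) x 45 mm tall that holds the key upright; origin at the centre of its underside; slot 56 (x) x 18 (y) mm, 36 mm deep, at its middle
- key: loose locking key, about 0.2 kg, 110 mm tall, upright in its stand, collar on the stand's top. Origin at the centre of the T-head's underside, z up the shank. T-head 50 (x) x 12 (y) x 10 mm, shank 12 mm dia (z 10 to 30), collar 44 mm dia (z 30 to 36), stem 16 mm dia. With the collar on the seated carrier the origin is 23 mm above the bench and the head clears the deck plate's underside by 4 mm.
- key_grip (a point): centre of the key's orange handle bar (key frame z +100 mm): 80 mm along the key's x, the same direction as the T-head, 16 mm wide in y, 20 mm high. The key may be turned either way to lock; there is no stop at the quarter turn
- wash_bottle: bystander: loose white round wash bottle with blue cap, 64 dia x 190 mm tall; origin at the centre of its underside
- amber_jar: bystander: loose amber jar with black cap, 60 dia x 85 mm tall; origin at the centre of its underside
- cold_block: bystander: loose blue metal tube cooling block, 60 x 60 x 45 mm tall; origin at the centre of its underside
- tip_box: bystander: loose pipette-tip box with blue lid, 88 x 123 x 61 mm tall; origin at the centre of its underside
- beaker: bystander: loose clear plastic beaker, 76 dia x 100 mm tall; origin at the centre of its underside
- tube_rack: bystander: loose green tube rack, 70 (x) x 120 (y) x 43 mm tall; origin at the centre of its underside
- reagent_bottle: bystander: loose clear bottle with red cap, 68 dia x 160 mm tall; origin at the centre of its underside
- scanner: bystander, fixed: black barcode scanner on a stand, base 90 mm dia, about 165 mm tall; origin at the centre of its underside; behind it (from the robot) a fixed keyboard and a flat desktop computer, 100 mm tall
There are look-alikes about, which are no part of the job. There is more than one size of the key; the one meant has the size given above.

How it is judged:
On the way, in this order (a step that is already met when the one before it is completed fails the run):
1. the carrier is fully home in the base, slot over slot (horizontal distance between carrier_slot and deck_slot below 0.006 m and angle between the x axis of carrier and the x axis of deck, either way round below 0.08 rad and z of carrier in the frame of deck below 0.0485 m and angle between carrier's own z axis and vertical below 0.05 rad and linear speed of carrier below 0.03 m/s), for 0.2 s.
2. the key's head has passed down through both slots of the seated carrier and base (horizontal distance between carrier_slot and deck_slot below 0.006 m and angle between the x axis of carrier and the x axis of deck, either way round below 0.08 rad and z of carrier in the frame of deck below 0.0485 m and angle between carrier's own z axis and vertical below 0.05 rad and z of key in the frame of carrier below -0.0185 m and horizontal distance between key and carrier_slot below 0.015 m), for 0.1 s.
At the end, for the whole second after the job is handed in: Carrier home in the base (slots within 6 mm, yaw 0.08 rad, height 3.5 mm, level 0.05 rad); key upright (0.12 rad) within 15 mm of the slot centre, collar within 3.5 mm of the plate, its head crosswise to the slot within 0.3 rad; both released and at rest (all of step 2 and z of key in the frame of carrier above -0.03 m and angle between the x axis of key and the y axis of carrier, either way round below 0.3 rad and angle between key's own z axis and vertical below 0.12 rad and linear speed of each of key, carrier below 0.02 m/s); the robot touches nothing.
It fails at once if a bystander was moved by more than 30 mm or tipped (distance of any of wash_bottle, amber_jar, cold_block, tip_box, beaker, tube_rack, reagent_bottle from where it was at the start of the episode above 0.03 m or angle between any of wash_bottle, amber_jar, cold_block, tip_box, beaker, tube_rack, reagent_bottle's own z axis and vertical above 0.4 rad).
It fails at once if the carrier was tipped by more than 0.35 rad (angle between carrier's own z axis and vertical above 0.35 rad).
It fails at once if the carrier was dropped (falling faster than 0.6 m/s out of the fingers) (linear speed of carrier above 0.6 m/s and contact force between the fingers and carrier below 0.05 N).
It also fails if it takes over 64 s, if anything falls off the work surface, if the arm or the gripper's body presses on something with over 40 N, if the wrist force passes 120 N, or if a joint passes its speed limit or range.

## Robot

A 6-joint arm with a two-finger parallel gripper is mounted at the origin on the work surface. World frame = base frame: x ahead of the robot, y to its left, z up, the work surface at z = 0. Lengths are in m, angles in rad, forces in N, time in s.
With the tool pointing down it reaches from about 0.275 to 0.85 m from the base axis. Payload 5.2 kg.
Tool frame: the origin (TCP) lies between the finger pads; the fingertips stand 11 mm ahead of it and the grasp point (between the pads) lies 8 mm behind it; y points along the fingers, x is the direction in which the jaws open and shut, and the axes are right-handed (so a half turn about y gives the same grasp; the last joint's range is limited). The gripper opens to 85 mm and grips with 20 to 120 N. Pads are 22 mm wide; open, the fingers measure 114 mm over their backs; the gripper's body (76 mm by 85 mm) begins 54 mm behind the grasp point. The pads swing forward as they close: fully open they stand 13 mm farther back than shut.
Start: joints at [-1.524, 0.259, 1.535, -0, 1.348, -0.203], TCP at [0.136, -0.533, 0.203] pointing down, gripper open.
Joint ranges: [-3.14, 3.14], [-0.91, 2.08], [0.19, 2.58], [-1.22, 4.36], [0.22, 2.71], [-3.12, 3.12]. Speed limits (rad/s): [2.57, 2.57, 3.14, 3.14, 3.14, 3.14].

## Interface

Orientations are given as a unit quaternion [w, x, y, z].
In Python, from workcell import sense, camera, finish_job gives the robot as it stands.
- The arm moves only by the tool step_arm, never from a script. Its argument "increments" is one flat list of numbers, 5 for each row, row after row: the shift along the tool's x, y, z in mm, then the turn about the tool's y in rad, then the finger opening in mm, from 0 to 85.4. In form: [tx, ty, tz, turn, hand, tx, ty, tz, turn, hand, ...]. A call has 1 to 12 rows; each row shifts and turns the commanded pose from where the row before left it, along the tool's axes as they then stand; what a row does not reach is not made up. A row lasts 1/10 s, in which the tool goes at most 50 mm and 8.59 degrees, less where a joint would pass 70% of its speed; a pose out of reach is approached as far as the arm can. A call is refused whole if a number of a shift passes 50 or a number of a turn 0.15, either way. A call with a gripper value outside its range is refused whole. The fingers move at their own pace and stop on an object; "force" is the grip in N (left out, the last holds). Time passes only in rows, so rows that do not move let the fingers close. It gives the time, the measured TCP pose, the force and the opening at its end, in the units of the state.
- sense(): the state, without advancing time (a new reading comes with each control period).
- camera(name): name is "scene" or "top" or "wrist"; returns a dict with "color" (420x560x3 uint8, red, green, blue), "intrinsics" (3x3 intrinsics, pixels), "eye" and "rotation" of the camera in the world; the wrist camera has in their place "mount" (4x4, takes a point from camera to tool coordinates, whose origin is the TCP and whose axes are the tool frame's). Camera axes: x right, y up, looking along -z (the intrinsics and any distortion apply to the point x, -y, -z); pixel columns grow to the right and rows downward; lengths in m; the calibration is good to about 2 mm. A picture is of the moment at which its call begins: read the wrist's pose just before it. There is no depth.
- finish_job(): hands the job in, once; it reports no verdict.
The state is a dict: "time": time; "q": joint angles; "joint_velocities": joint speeds; "joint_efforts": joint torques, N m; "tool_pos": TCP position; "tool_rot": TCP orientation; "ft_force": force on the tool from outside, world axes, zero at the start; "ft_torque": the same for the moment, N m; "width": finger opening in m.
Only numpy, scipy, OpenCV 4.12 (cv2) and the standard library are available. Lean on these libraries where they do the work, as an engineer would, in place of code of your own. Each camera call takes 0.05 s, during which the arm holds its last target.

## Working session

There is one attempt and no reset: what is moved stays moved. The work goes in short steps, Python scripts to look and compute and a tool call to move; the robot and the scene stay as the last step left them, time stands still between calls to the robot, and variables do not carry over. Pictures are saved under pics/ and viewed, and the job is handed in when it is done.

Besides the shell and the picture viewer there is one more tool, called after "Request:" as name(argument=value, ...) on one line, values as JSON. step_arm: Moves the arm, as the interface text tells. Its arguments: {"type":"object","properties":{"increments":{"type":"array"},"force":{"type":"number"}},"required":["increments"]}

```bash
ls; mkdir -p pics
cat > h.py <<'E'
import numpy as np, cv2
from workcell import sense, camera, finish_job
from scipy.spatial.transform import Rotation as R
def rot(q): return R.from_quat([q[1],q[2],q[3],q[0]]).as_matrix()
def snap(name,fn):
    s=sense(); c=camera(name)
    cv2.imwrite('pics/'+fn+'.png',cv2.cvtColor(c['color'],cv2.COLOR_RGB2BGR))
    if name=='wrist':
        T=np.eye(4);T[:3,:3]=rot(s['tool_rot']);T[:3,3]=s['tool_pos']
        M=T@np.array(c['mount']); c['eye']=M[:3,3]; c['rotation']=M[:3,:3]
    K=np.array(c['intrinsics']);
    np.savez('pics/'+fn+'.npz',K=K,eye=c['eye'],rot=np.array(c['rotation']),img=c['color'],dist=np.array(c.get('distortion',[])))
    print({k:(np.shape(v)) for k,v in c.items()}, s['time'])
    return c
def load(fn): return np.load('pics/'+fn+'.npz')
def ray(c,u,v):
    K=c['K'];p=cv2.undistortPoints(np.array([[[u,v]]],float),K,c['dist'] if c['dist'].size else None)[0,0]
    d=c['rot']@np.array([p[0],-p[1],-1]); return c['eye'],d/np.linalg.norm(d)
def onz(c,u,v,z):
    e,d=ray(c,u,v); return e+d*(z-e[2])/d[2]
def tri(obs):
    A=np.zeros((3,3));b=np.zeros(3)
    for c,u,v in obs:
        e,d=ray(c,u,v);P=np.eye(3)-np.outer(d,d);A+=P;b+=P@e
    x=np.linalg.solve(A,b)
    return x,[np.linalg.norm((np.eye(3)-np.outer(d,d))@(x-e)) for e,d in [ray(c,u,v) for c,u,v in obs]]
def proj(c,p):
    q=c['rot'].T@(np.array(p)-c['eye']); q=np.array([q[0],-q[1],-q[2]])
    return cv2.projectPoints(q.reshape(1,1,3),np.zeros(3),np.zeros(3),c['K'],c['dist'] if c['dist'].size else None)[0][0,0]
E
python3 - <<'E'
from h import *
for n in ['scene','top','wrist']:
    c=snap(n,n+'0'); print(n,c['eye'],c['rotation'],c['intrinsics'],[ (k,c[k]) for k in c if k not in('color','eye','rotation','intrinsics')])
s=sense();print(s); print(rot(s['tool_rot']))
E
```

```text
pics
{'color': (420, 560, 3), 'intrinsics': (3, 3), 'eye': (3,), 'rotation': (4,)} 0.0
scene [1.398475   0.37563024 1.15419257] [0.49092434 0.19423422 0.29675621 0.79573998] [[480.92878548   0.         278.73154522]
 [  0.         480.92878548 207.01496545]
 [  0.           0.           1.        ]] []
{'color': (420, 560, 3), 'intrinsics': (3, 3), 'eye': (3,), 'rotation': (4,)} 0.05
top [0.4420134  0.01619592 1.32745762] [ 0.71402023  0.0219141  -0.04262058 -0.69848291] [[396.85301799   0.         281.99136159]
 [  0.         396.85301799 209.84884826]
 [  0.           0.           1.        ]] []
{'color': (420, 560, 3), 'intrinsics': (3, 3), 'mount': (4, 4), 'eye': (3,), 'rotation': (3, 3)} 0.1
wrist [ 0.20335886 -0.51555826  0.37433368] [[ 2.46345515e-01  9.32697451e-01  2.63418586e-01]
 [-9.69181855e-01  2.37253532e-01  6.63120957e-02]
 [-6.47867264e-04 -2.71636201e-01  9.62399789e-01]] [[348.06704967   0.         275.45832636]
 [  0.         348.06704967 211.30089278]
 [  0.           0.           1.        ]] [('mount', array([[ 9.99999089e-01,  1.14962975e-03, -7.07750911e-04
[... 430 characters left out ...]
_velocities': array([-4.86046268e-04, -1.08415374e-03, -1.62895356e-03,  6.20998702e-04,
       -2.35136600e-03, -4.03584379e-05]), 'joint_efforts': array([ 1.88648155e-03, -4.46385133e+01, -2.90819192e+01, -5.04348936e-04,
        8.04793846e-03, -1.86336911e-05]), 'tool_pos': array([ 0.13595316, -0.53247726,  0.20257469]), 'tool_rot': array([ 0.55876577, -0.55800882,  0.43414855, -0.43349972]), 'ft_force': array([-0.26428288, -0.61190984, -0.81480451]), 'ft_torque': array([0.01664987, 0.04073747, 0.01393965]), 'width': 0.0854366314535863}
[[ 2.47186065e-01 -6.78347316e-05  9.68968031e-01]
 [-9.68967049e-01  1.40830105e-03  2.47185913e-01]
 [-1.38136648e-03 -9.99999006e-01  2.82382774e-04]]
```

```bash
python3 - <<'E'
s=open('h.py').read()
s=s.replace("    K=np.array(c['intrinsics']);","    if np.size(c['rotation'])==4: c['rotation']=rot(c['rotation'])\n    K=np.array(c['intrinsics']);")
s=s.replace("def load(fn): return np.load('pics/'+fn+'.npz')","def load(fn):\n    d=dict(np.load('pics/'+fn+'.npz'))\n    if d['rot'].size==4: d['rot']=rot(d['rot'])\n    return d")
open('h.py','w').write(s)
E
python3 - <<'E'
import cv2
for n in ['scene0','top0','wrist0']:
    cv2.imwrite(f'pics/{n}b.png',cv2.resize(cv2.imread(f'pics/{n}.png'),(800,600),interpolation=cv2.INTER_CUBIC))
E
```

```text
(no output)
```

View pics/top0b.png

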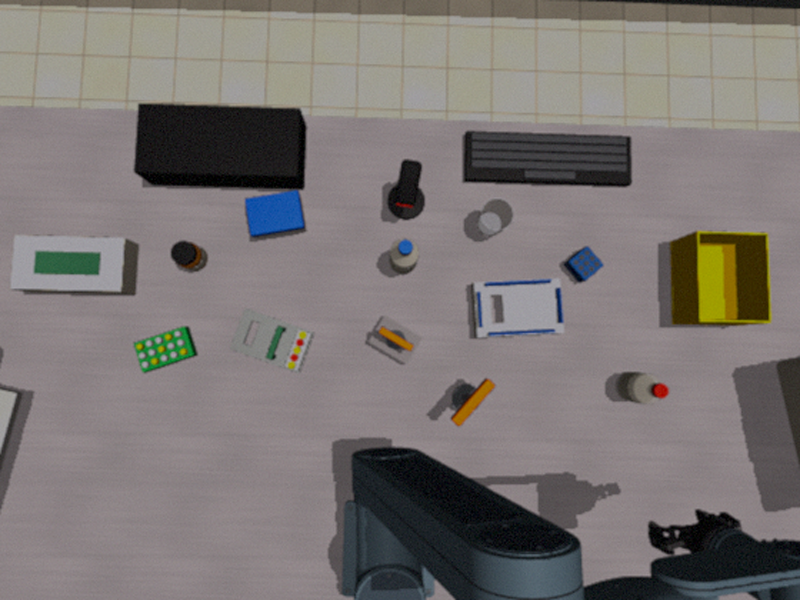

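View pics/scene0b.png

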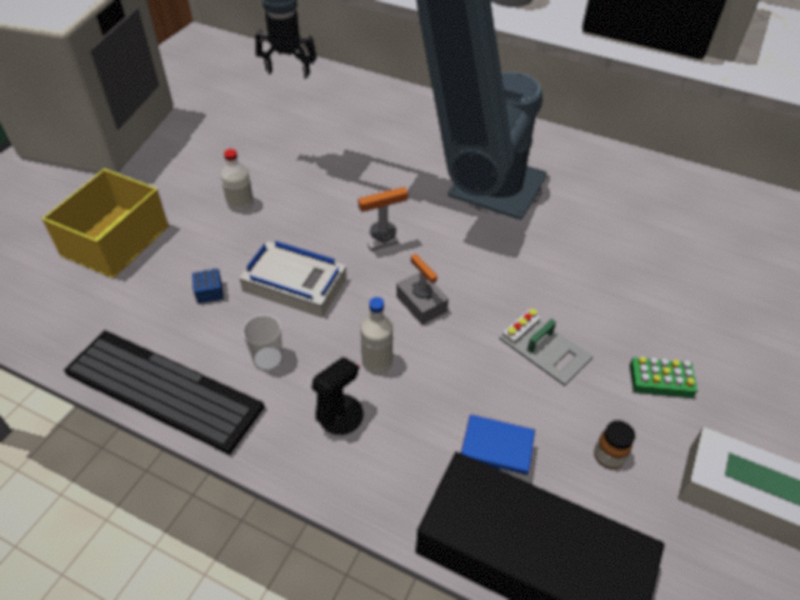

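View pics/wrist0b.png

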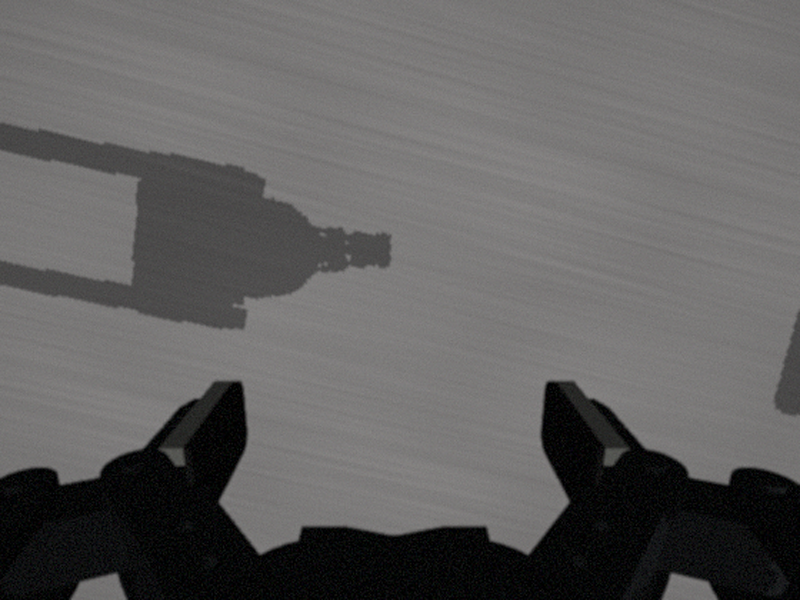

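```bash
python3 - <<'E'
from h import *
t=load('top0')
s=1/1.42857
def P(n,u,v,z): print(n,onz(t,u*s,v*s,z).round(3))
P('handle',278,342,.05);P('tubes',298,350,.04);P('slot',251,333,.008)
P('deck',518,308,.045);P('deckslot',497,308,.045)
P('key',395,340,.115);P('bigkey',473,402,.13);P('wash',405,248,.19);P('beaker',488,224,0.05);P('scanner',408,185,.12);P('cold',584,264,.045)
P('wash',403,262,.1)
for n,k in(('top0',t),):
  print(k['eye'],k['rot'].round(3))
E
python3 - <<'E'
import cv2
i=cv2.imread('pics/top0.png')[185:310,150:410]
cv2.imwrite('pics/top0c.png',cv2.resize(i,None,fx=3,fy=3,interpolation=cv2.INTER_CUBIC))
i=cv2.imread('pics/scene0.png')[110:280,160:420]
cv2.imwrite('pics/scene0c.png',cv2.resize(i,None,fx=3,fy=3,interpolation=cv2.INTER_CUBIC))
E
```

```text
handle [0.458 0.257 0.05 ]
tubes [0.441 0.213 0.04 ]
slot [0.478 0.328 0.008]
deck [ 0.547 -0.284  0.045]
deckslot [ 0.546 -0.235  0.045]
key [ 0.467 -0.003  0.115]
bigkey [ 0.34  -0.169  0.13 ]
wash [ 0.652 -0.018  0.19 ]
beaker [ 0.739 -0.213  0.05 ]
scanner [ 0.805 -0.024  0.12 ]
cold [ 0.653 -0.437  0.045]
wash [ 0.638 -0.017  0.1  ]
[0.4420134  0.01619592 1.32745762] [[ 0.021  0.996 -0.091]
 [-0.999  0.023  0.028]
 [ 0.03   0.091  0.995]]
```

View pics/top0c.png

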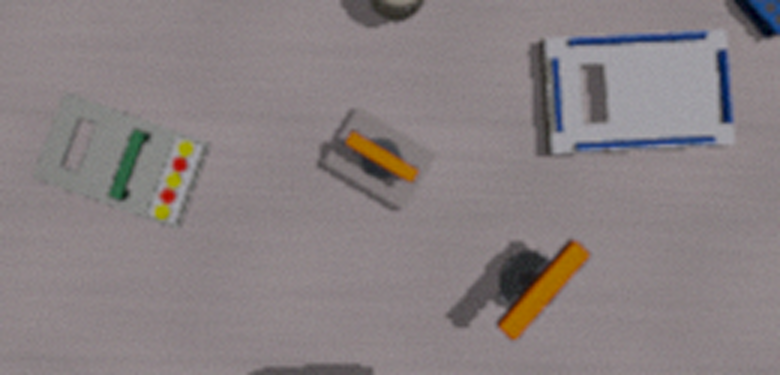

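View pics/scene0c.png

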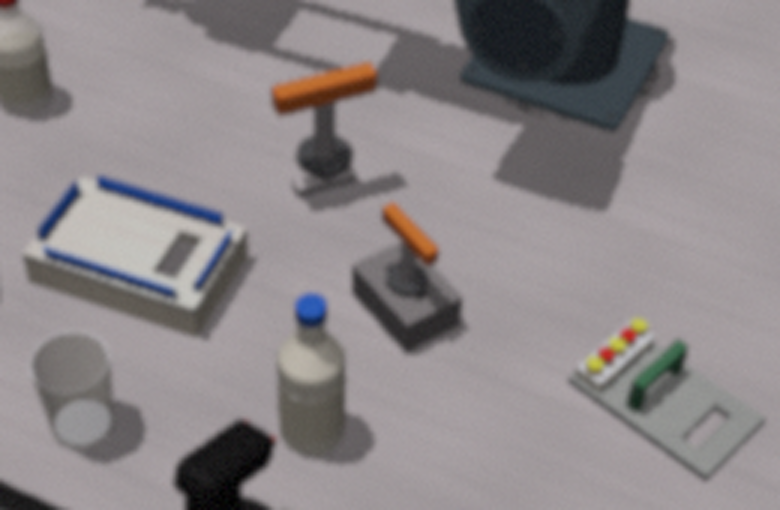

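Request:
step_arm(increments=[0,-25,0,0,85,-10,-25,30,0,85,-15,-25,40,0,85,-15,0,40,0,85,-15,0,40,0,85,-15,0,40,0,85,-15,0,40,0,85,-15,0,40,0,85,-15,0,40,0.1,85,-15,0,40,0.1,85,-10,0,30,0.06,85,0,0,0,0,85])

```text
time: 1.35
tool_pos: [0.4776, -0.3103, 0.2774]
tool_rot: [0.499, -0.498, 0.502, -0.502]
ft_force: [-0.3, -0.2, 0.5]
width: 0.085
```

Run:
```python
from h import *
snap('wrist','w1');s=sense();print(s['tool_pos'],rot(s['tool_rot']).round(3),s['q'].round(2))
i=cv2.imread('pics/w1.png');cv2.imwrite('pics/w1b.png',cv2.resize(i,(800,600)))
```

```text
{'color': (420, 560, 3), 'intrinsics': (3, 3), 'mount': (4, 4), 'eye': (3,), 'rotation': (3, 3)} 1.35
[ 0.47582809 -0.31133897  0.27745337] [[-0.006 -0.001  1.   ]
 [-1.     0.001 -0.006]
 [-0.001 -1.    -0.001]] [-0.78  0.26  1.36 -0.    1.53  0.8 ]
```

View pics/w1b.png

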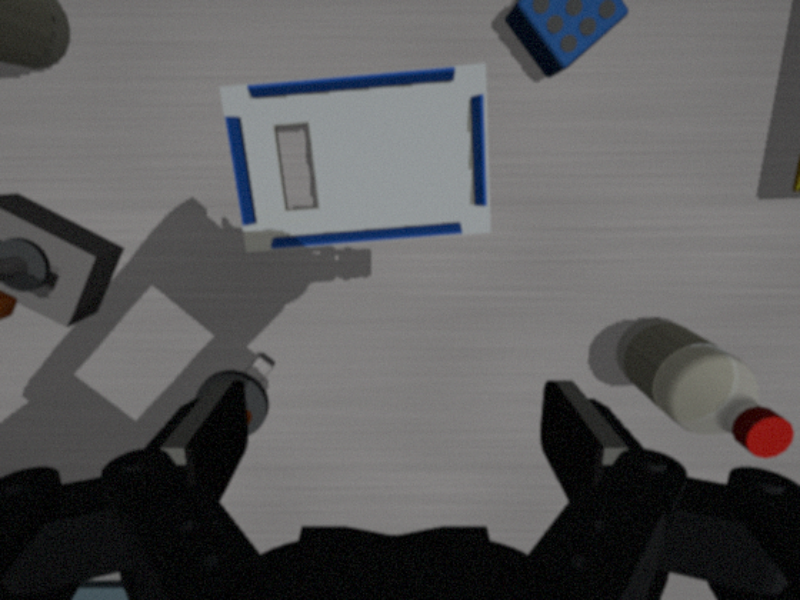

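Request:
step_arm(increments=[-40,0,0,0,85,-50,0,0,0,85,-50,0,0,0,85,-20,0,0,0,85,0,0,0,0,85,0,0,0,0,85])

```text
time: 2.0
tool_pos: [0.4758, -0.1534, 0.2784]
tool_rot: [-0.497, 0.498, -0.502, 0.503]
ft_force: [-0.4, -1.0, 0.3]
width: 0.0851
```

Run:
```python
from h import *
snap('wrist','w2');s=sense();print(s['tool_pos'],rot(s['tool_rot']).round(3),s['q'].round(2))
i=cv2.imread('pics/w2.png');cv2.imwrite('pics/w2b.png',cv2.resize(i,(800,600)))
```

```text
{'color': (420, 560, 3), 'intrinsics': (3, 3), 'mount': (4, 4), 'eye': (3,), 'rotation': (3, 3)} 2.0
[ 0.47591922 -0.15390802  0.27823113] [[-0.011 -0.     1.   ]
 [-1.    -0.001 -0.011]
 [ 0.001 -1.    -0.   ]] [-0.54  0.13  1.52 -0.    1.5   1.05]
```

View pics/w2b.png

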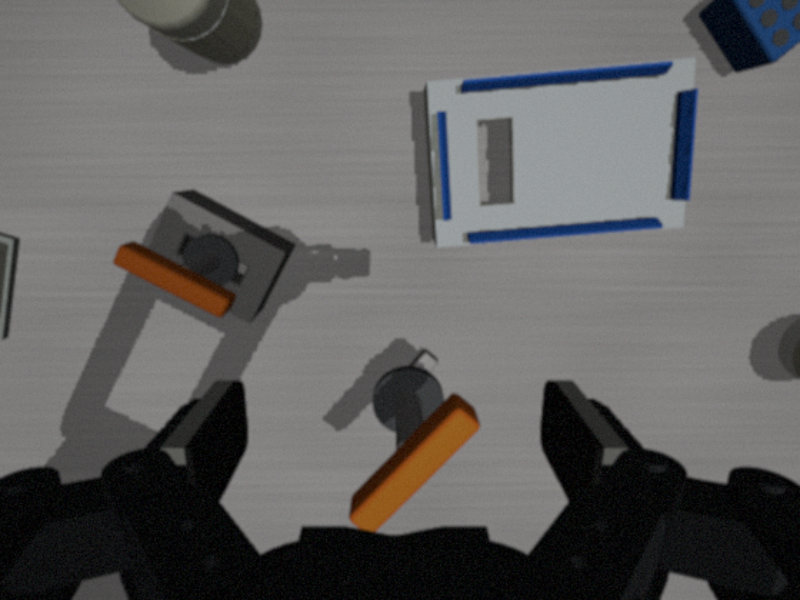

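Request:
step_arm(increments=[-40,0,-5,0,85,-50,0,-5,0,85,-50,0,-10,0,85,-50,0,-10,0,85,-50,0,-10,0,85,-50,0,-10,0,85,-50,0,0,0,85,-20,0,0,0,85,0,0,0,0,85,0,0,0,0,85])

```text
time: 3.05
tool_pos: [0.4314, 0.2025, 0.2778]
tool_rot: [-0.497, 0.498, -0.503, 0.503]
ft_force: [0.1, -0.4, 0.3]
width: 0.0848
```

Run:
```python
from h import *
snap('wrist','w3');s=sense();print(s['tool_pos'],rot(s['tool_rot']).round(3),s['q'].round(2))
i=cv2.imread('pics/w3.png');cv2.imwrite('pics/w3b.png',cv2.resize(i,(800,600)))
```

```text
{'color': (420, 560, 3), 'intrinsics': (3, 3), 'mount': (4, 4), 'eye': (3,), 'rotation': (3, 3)} 3.05
[0.43141629 0.2021039  0.27787978] [[-0.012 -0.001  1.   ]
 [-1.    -0.001 -0.012]
 [ 0.001 -1.    -0.001]] [ 0.2   0.08  1.57 -0.    1.49  1.79]
```

View pics/w3b.png

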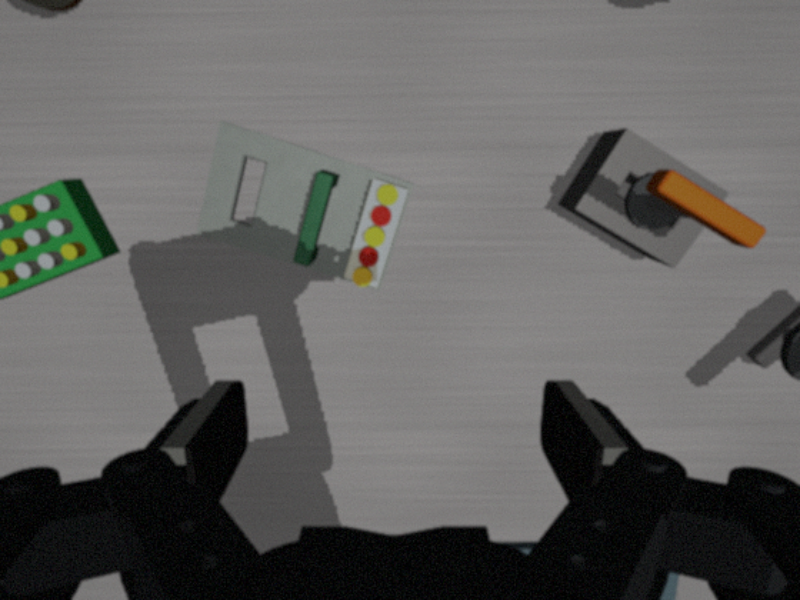

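Request:
step_arm(increments=[-40,0,0,0,85,-40,0,0,0,85,-20,0,0,0,85,0,0,0,0,85,0,0,0,0,85])

```text
time: 3.6
tool_pos: [0.4324, 0.3021, 0.2779]
tool_rot: [-0.497, 0.497, -0.503, 0.503]
ft_force: [-0.0, 0.4, 0.1]
width: 0.0852
```

Run:
```python
from h import *
snap('wrist','w4');s=sense();print(s['tool_pos'],rot(s['tool_rot']).round(3),s['q'].round(2))
i=cv2.imread('pics/w4.png');cv2.imwrite('pics/w4b.png',cv2.resize(i,(800,600)))
```

```text
{'color': (420, 560, 3), 'intrinsics': (3, 3), 'mount': (4, 4), 'eye': (3,), 'rotation': (3, 3)} 3.6
[0.43239728 0.30189927 0.27809631] [[-0.012 -0.     1.   ]
 [-1.    -0.001 -0.012]
 [ 0.001 -1.    -0.   ]] [ 0.4   0.18  1.46 -0.    1.51  1.98]
```

View pics/w4b.png

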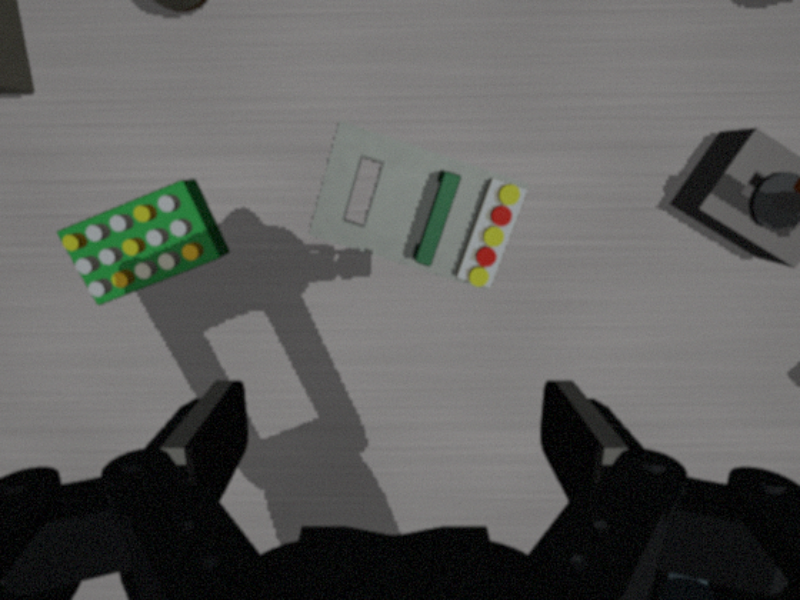

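```bash
cat > m.py <<'E'
from h import *
def comp(fn,lo,hi,near=None,amin=40):
    d=load(fn);hsv=cv2.cvtColor(d['img'],cv2.COLOR_RGB2HSV)
    m=cv2.inRange(hsv,np.array(lo),np.array(hi))
    n,l,st,ce=cv2.connectedComponentsWithStats(m)
    out=[]
    for i in range(1,n):
        if st[i,4]>=amin:
            cs,_=cv2.findContours((l==i).astype(np.uint8),cv2.RETR_EXTERNAL,cv2.CHAIN_APPROX_NONE)
            out.append((st[i,4],ce[i].round(1),cv2.minAreaRect(cs[0]),(l==i)))
    if near is not None: out.sort(key=lambda o:np.hypot(*(o[1]-near)))
    return d,out
E
python3 - <<'E'
from m import *
for f,nr in (('w3',(222,153)),('w4',(306,153)),('top0',(194,240))):
    d,o=comp(f,(55,80,30),(90,255,255),nr)
    for a in o[:2]: print(f,a[:3])
    d=load(f);u,v=nr;print(d['img'][v,u-14:u+15:2].tolist())
for f,nr in (('w1',(5,210)),('w2',(122,195)),('w3',(497,146)),('top0',(277,238))):
    d,o=comp(f,(3,140,60),(22,255,255),nr)
    for a in o[:2]: print(f,a[:3])
E
```

```text
w3 (np.int32(793), array([219.6, 151.8]), ((220.23101806640625, 152.42758178710938), (14.261404037475586, 65.7732925415039), 15.068489074707031))
w3 (np.int32(2778), array([ 40.2, 162.8]), ((29.862075805664062, 163.65518188476562), (61.650848388671875, 88.39097595214844), 68.19859313964844))
[[124, 129, 123], [105, 105, 102], [67, 74, 69], [47, 86, 63], [51, 92, 64], [50, 89, 65], [51, 93, 66], [49, 95, 65], [45, 83, 62], [71, 77, 73], [129, 132, 128], [122, 126, 124], [123, 127, 121], [119, 126, 120], [126, 132, 127]]
w4 (np.int32(753), array([305.7, 152.2]), ((305.3500061035156, 152.4499969482422), (12.33288288116455, 65.77537536621094), 18.434947967529297))
w4 (np.int32(3433), array([105.2, 166.2]), ((99.75650024414062, 169.34674072265625), (59.992919921875, 105.78196716308594), 67.7240982055664))
[[75, 81, 75], [79, 83, 82], [74, 81, 76], [66, 67, 65], [34, 60, 39], [46, 91, 64], [49, 93, 66], [45, 92, 64], [51, 96, 67], [46, 90, 62], [78, 94, 82], [126, 132, 128], [129, 133, 130], [126, 132, 127], [130, 134, 129]]
top0 (np.int32(95), array([192. , 239.6]), ((192.16592407226562, 
[... 491 characters left out ...]
5), array([120.1, 196.2]), ((120.0, 195.99998474121094), (85.86500549316406, 16.099689483642578), 26.56505012512207))
w2 (np.int32(2489), array([290.8, 327.1]), ((290.5386962890625, 327.931396484375), (24.60597801208496, 115.4646987915039), 43.451839447021484))
w3 (np.int32(1472), array([496.3, 145.9]), ((496.8106689453125, 146.11720275878906), (81.02949523925781, 18.940078735351562), 31.67546844482422))
top0 (np.int32(141), array([276.4, 236.8]), ((276.75384521484375, 236.93080139160156), (25.55115509033203, 5.82963228225708), 29.744882583618164))
top0 (np.int32(310), array([330.5, 281.3]), ((330.5942687988281, 281.1429443359375), (8.22782039642334, 37.805931091308594), 41.347782135009766))
```

```bash
python3 - <<'E'
from m import *
def ends(rect):
    b=cv2.boxPoints(rect); (w,h)=rect[1]
    # ends along long axis
    e=[(b[i]+b[(i+1)%4])/2 for i in range(4)]
    k=0 if np.linalg.norm(b[0]-b[1])<np.linalg.norm(b[1]-b[2]) else 1
    p=[e[k],e[(k+2)%4]]; return sorted(p,key=lambda q:q[1])
def go(fs,lo,hi):
    obs=[]
    for f,nr in fs:
        d,o=comp(f,lo,hi,nr); a=o[0]; print(f,a[0],a[1],a[2]); obs.append((d,a[2][0],ends(a[2]),a[1]))
    print('center',tri([(d,*c) for d,c,e,m in obs]),'cm',tri([(d,*m) for d,c,e,m in obs]))
    p=tri([(d,*e[0]) for d,c,e,m in obs]);q=tri([(d,*e[1]) for d,c,e,m in obs])
    print(p,q,'len',np.linalg.norm(p[0]-q[0]),'ang',np.degrees(np.arctan2(*(p[0]-q[0])[1::-1])))
go((('w3',(222,153)),('w4',(306,153))),(55,80,80),(90,255,255))
go((('w3',(222,153)),('w4',(306,153)),('top0',(194,240))),(55,80,80),(90,255,255))
d=load('w2');print(cv2.cvtColor(d['img'],cv2.COLOR_RGB2HSV)[188:216,120].tolist())
go((('w2',(122,195)),('w3',(497,146))),(3,140,140),(22,255,255))
E
python3 - <<'E'
import cv2
for n,(a,b,c,e) in {'w1':(30,185,140,360),'w2':(30,185,280,500),'w3':(70,215,120,300),'w4':(70,215,200,380)}.items():
    cv2.imwrite(f'pics/{n}z.png',cv2.resize(cv2.imread(f'pics/{n}.png')[a:b,c:e],None,fx=3.5,fy=3.5,interpolation=cv2.INTER_CUBIC))
E
```

```text
w3 531 [220.6 146.1] ((220.11724853515625, 147.50161743164062), (10.832785606384277, 53.33938217163086), 14.826481819152832)
w4 658 [306.5 152.3] ((306.25, 152.75), (10.435516357421875, 65.77537536621094), 18.434947967529297)
center (array([0.46029235, 0.26548258, 0.04458002]), [np.float64(0.0030333867447883823), np.float64(0.0030333867447882943)]) cm (array([0.46125907, 0.26505292, 0.043759  ]), [np.float64(0.003579442981086162), np.float64(0.0035794429810861264)])
(array([0.49212584, 0.25509941, 0.05105839]), [np.float64(5.002305812884907e-05), np.float64(5.0023058128897534e-05)]) (array([0.42658576, 0.27654445, 0.04130512]), [np.float64(0.00641671175222494), np.float64(0.006416711752224859)]) len 0.06964566237380762 ang -18.118356030123614
w3 531 [220.6 146.1] ((220.11724853515625, 147.50161743164062), (10.832785606384277, 53.33938217163086), 14.826481819152832)
w4 658 [306.5 152.3] ((306.25, 152.75), (10.435516357421875, 65.77537536621094), 18.434947967529297)
top0 83 [191.8 239.4] ((191.93045043945312, 239.28094482421875), (3.9487695693969727, 22.83106803894043), 21.037511825561
[... 1140 characters left out ...]
175781), (19.091880798339844, 108.8944320678711), 45.0)
w3 1174 [498.  145.9] ((498.35394287109375, 146.03372192382812), (77.80384063720703, 15.5819673538208), 32.0053825378418)
center (array([ 0.40163289, -0.10440191,  0.10901224]), [np.float64(0.0982376100531566), np.float64(0.0982376100531566)]) cm (array([ 0.40151677, -0.10545519,  0.10678175]), [np.float64(0.09830057990323174), np.float64(0.09830057990323175)])
(array([ 0.41976277, -0.12147109,  0.05849907]), [np.float64(0.11998986772885172), np.float64(0.11998986772885173)]) (array([ 0.39400834, -0.08632508,  0.16324565]), [np.float64(0.08299970312202719), np.float64(0.08299970312202716)]) len 0.11344769034584354 ang -53.76663972047465
```

View pics/w3z.png

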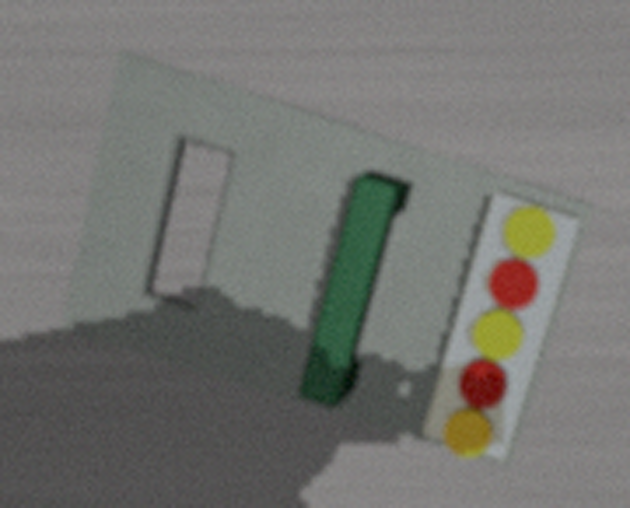

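View pics/w1z.png

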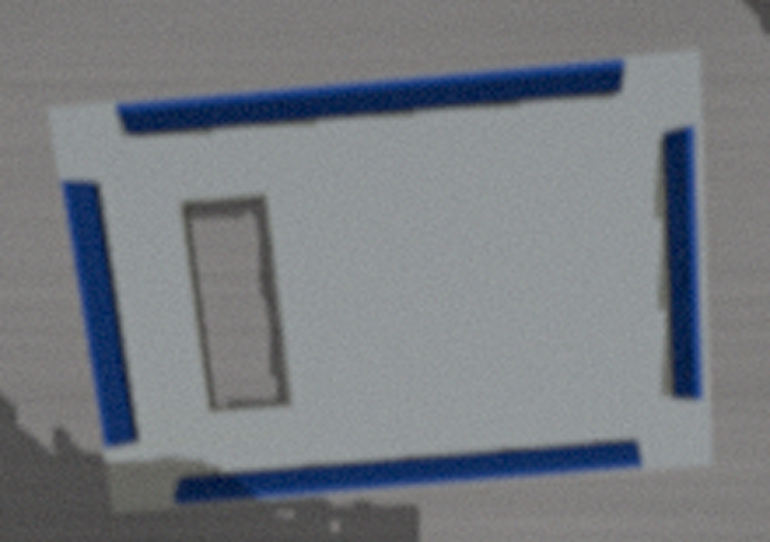

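View pics/w2z.png

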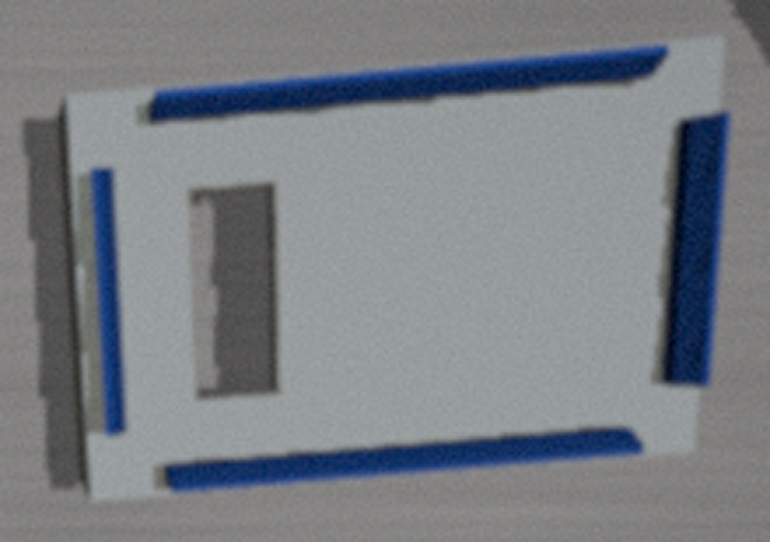

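View pics/w4z.png

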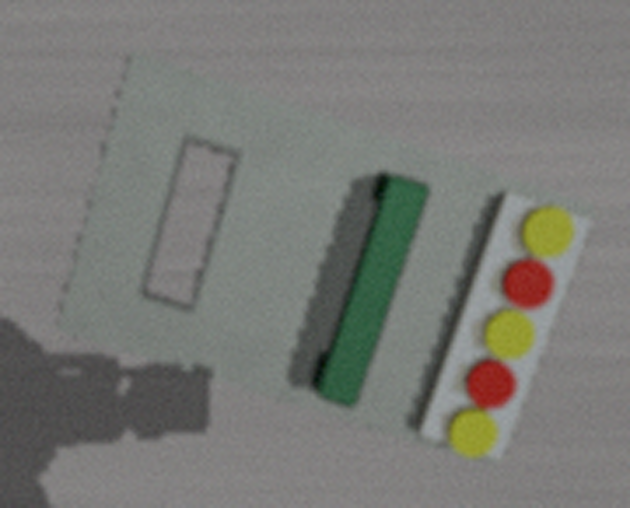

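Run:
```python
from m import *
F={'w1':(140,30),'w2':(280,30),'w3':(120,70),'w4':(200,70)}
def px(f,p): return (F[f][0]+(p[0]+.5)/3.5-.5,F[f][1]+(p[1]+.5)/3.5-.5)
def quad(n,A,B,z):
    (fa,pa),(fb,pb)=A,B; a=load(fa);b=load(fb)
    X=np.array([tri([(a,*px(fa,p)),(b,*px(fb,q))])[0] for p,q in zip(pa,pb)])
    r=[tri([(a,*px(fa,p)),(b,*px(fb,q))])[1][0] for p,q in zip(pa,pb)]
    print(n,'mean',X.mean(0).round(4),'z',X[:,2].round(4),'res',np.round(r,4))
    for f,c,pp in((fa,a,pa),(fb,b,pb)):
        Y=np.array([onz(c,*px(f,p),z) for p in pp])
        v=(Y[0]+Y[1]-Y[2]-Y[3])/2;h=(Y[0]+Y[3]-Y[1]-Y[2])/2 # v: along +x(image up), h: along +y
        print('  ',f,Y.mean(0).round(4),'Lx',np.linalg.norm(v).round(4),'Ly',np.linalg.norm(h).round(4),'yawx',np.degrees(np.arctan2(v[1],v[0])).round(2),'yawy',(np.degrees(np.arctan2(h[1],h[0]))-90).round(2))
quad('handle',('w3',[(360,175),(398,186),(337,403),(302,393)]),('w4',[(388,175),(427,187),(353,404),(317,390)]),.05)
quad('cslot',('w3',[(183,138),(232,152),(201,303),(150,292)]),('w4',[(188,138),(239,152),(192,308),(143,294)]),.008)
quad('dslot',('w1',[(183,203),(264,196),(290,403),(211,409)]),('w2',[(190,188),(275,184),(277,390),(197,396)]),.045)
quad('deck',('w1',[(48,108),(698,48),(712,465),(110,512)]),('w2',[(66,96),(724,38),(696,451),(90,500)]),.045)
```

```text
handle mean [0.4571 0.2666 0.0447] z [0.0427 0.0451 0.0467 0.0443] res [0.     0.0002 0.0002 0.0004]
   w3 [0.4576 0.2657 0.05  ] Lx 0.0737 Ly 0.0122 yawx -18.38 yawy -16.79
   w4 [0.4576 0.267  0.05  ] Lx 0.0731 Ly 0.013 yawx -18.19 yawy -19.66
cslot mean [0.4773 0.3279 0.0043] z [ 0.0059  0.0104 -0.0006  0.0014] res [0.     0.     0.0009 0.0004]
   w3 [0.4781 0.3267 0.008 ] Lx 0.055 Ly 0.0179 yawx -17.03 yawy -14.61
   w4 [0.4774 0.3276 0.008 ] Lx 0.0567 Ly 0.0183 yawx -18.38 yawy -16.11
dslot mean [ 0.5441 -0.2345  0.0453] z [0.0445 0.0472 0.0449 0.0445] res [0.0006 0.0001 0.0003 0.0004]
   w1 [ 0.5438 -0.2345  0.045 ] Lx 0.064 Ly 0.0258 yawx 4.26 yawy 4.0
   w2 [ 0.5445 -0.2345  0.045 ] Lx 0.064 Ly 0.0264 yawx 3.86 yawy 2.77
deck mean [ 0.5475 -0.2838  0.0475] z [0.0455 0.0479 0.0481 0.0484] res [0.0001 0.0004 0.0003 0.0003]
   w1 [ 0.5473 -0.2838  0.045 ] Lx 0.1264 Ly 0.2006 yawx 4.03 yawy 4.21
   w2 [ 0.5475 -0.2848  0.045 ] Lx 0.1256 Ly 0.201 yawx 4.33 yawy 4.05
```

Request:
step_arm(increments=[0,0,0,0.1,32,0,0,0,0.1,32,0,0,0,0.107,32,26,20,35,0,32,0,40,0,0,32,0,40,0,0,32,0,40,0,0,32,0,0,0,0,32,0,0,0,0,32])

```text
time: 4.55
tool_pos: [0.4573, 0.2669, 0.1389]
tool_rot: [-0.414, 0.415, -0.573, 0.573]
ft_force: [0.8, -0.8, 0.7]
width: 0.0323
```

Run:
```python
from h import *
snap('wrist','w5');s=sense();print(s['tool_pos'],rot(s['tool_rot']).round(3),s['q'].round(2),s['width'])
r=rot(s['tool_rot']);print('tool x ang',np.degrees(np.arctan2(r[1,0],r[0,0])), 'delta tool', (r.T@(np.array([.4575,.2663,.035])-s['tool_pos'])*1000).round(1))
i=cv2.imread('pics/w5.png');cv2.imwrite('pics/w5b.png',cv2.resize(i,(800,600)))
```

```text
{'color': (420, 560, 3), 'intrinsics': (3, 3), 'mount': (4, 4), 'eye': (3,), 'rotation': (3, 3)} 4.55
[0.45837325 0.26764486 0.14019146] [[-0.313  0.002  0.95 ]
 [-0.95   0.001 -0.313]
 [-0.001 -1.     0.002]] [ 0.32  0.27  1.68 -0.    1.19  2.21] 0.0316511664456746
tool x ang -108.24402234780871 delta tool [  1.7 105.2  -0.6]
```

View pics/w5b.png

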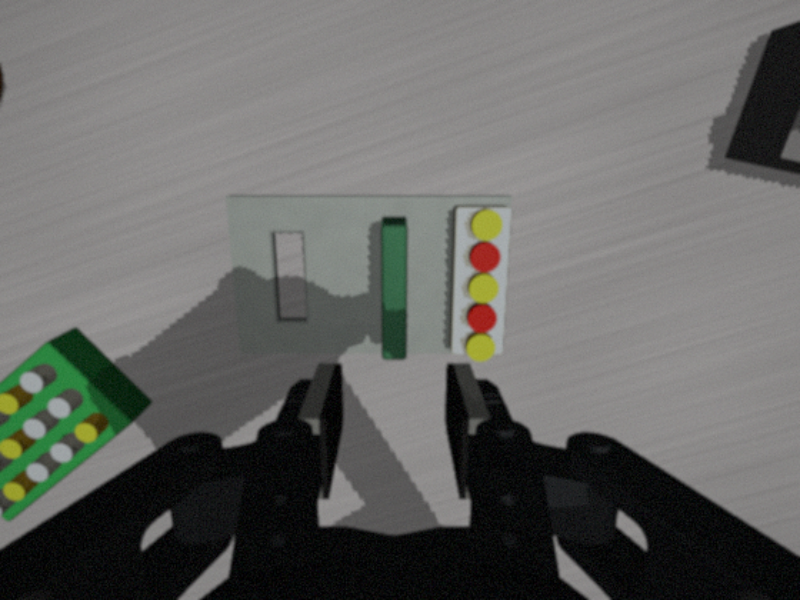

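Request:
step_arm(increments=[0.5,40,0,0,32,0,40,0,0,32,0,15,0,0,32,0,10,0,0,32,0,0,0,0,32])

```text
time: 5.1
tool_pos: [0.4579, 0.2679, 0.0341]
tool_rot: [-0.415, 0.414, -0.573, 0.573]
ft_force: [-0.3, 0.2, 0.4]
width: 0.0322
```

Run:
```python
from h import *
snap('wrist','w6');s=sense();print(s['tool_pos'],s['width'],s['ft_force'])
i=cv2.imread('pics/w6.png');cv2.imwrite('pics/w6b.png',cv2.resize(i,(800,600)))
```

```text
{'color': (420, 560, 3), 'intrinsics': (3, 3), 'mount': (4, 4), 'eye': (3,), 'rotation': (3, 3)} 5.1
[0.45826336 0.26805721 0.03477946] 0.03145491696196431 [-0.05750271 -0.68607406 -0.08601692]
```

View pics/w6b.png

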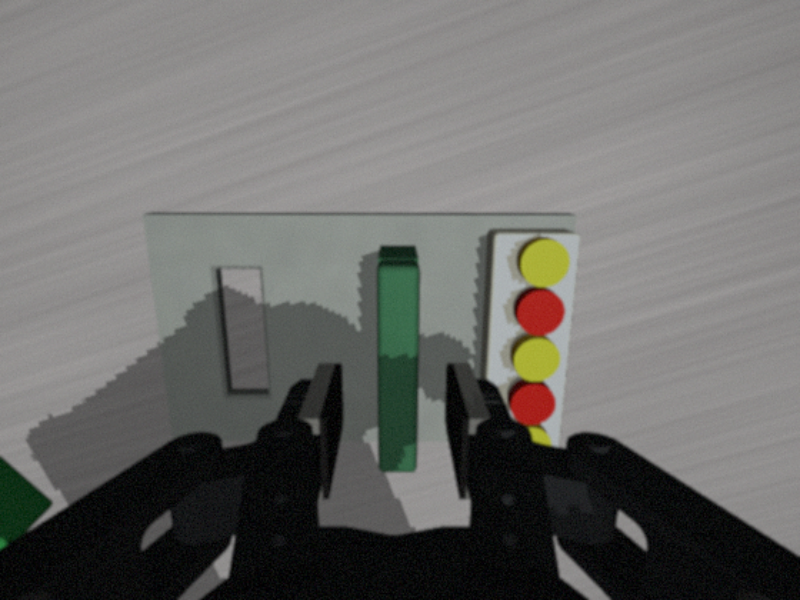

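Request:
step_arm(increments=[0,0,0,0,10,0,0,0,0,5,0,0,0,0,5,0,0,0,0,5,0,-10,0,0,5,0,-20,0,0,5,0,-20,0,0,5,0,0,0,0,5], force=80)

```text
time: 5.95
tool_pos: [0.459, 0.2685, 0.0865]
tool_rot: [-0.417, 0.413, -0.572, 0.573]
ft_force: [0.7, -0.1, -0.7]
width: 0.0053
```

Run:
```python
from h import *
snap('wrist','w7');s=sense();print(s['tool_pos'],s['width'],s['ft_force'])
i=cv2.imread('pics/w7.png');cv2.imwrite('pics/w7b.png',cv2.resize(i,(800,600)))
c=load('w7');print(proj(c,np.array(s['tool_pos'])+[0,0,.008])*800/560)
```

```text
{'color': (420, 560, 3), 'intrinsics': (3, 3), 'mount': (4, 4), 'eye': (3,), 'rotation': (3, 3)} 5.95
[0.45808353 0.26809631 0.08499747] 0.005128478351749562 [-1.62604963 -0.43034904 -1.22839965]
[395.9518253  365.09806711]
```

View pics/w7b.png

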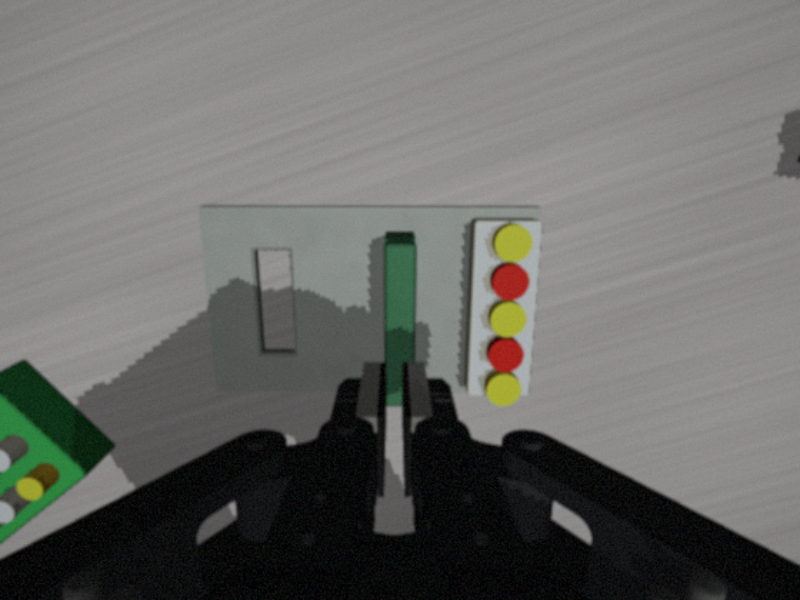

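Run:
```python
from h import *
k=560/800
for f,pts in (('w5',[(395,222),(395,357)]),('w6',[(398,263),(397,470)]),('w7',[(400,243),(394,405)])):
    c=load(f); print(f,[onz(c,u*k,v*k,.05).round(4) for u,v in pts], np.mean([onz(c,u*k,v*k,.05) for u,v in pts],0).round(4))
for f,pts in (('w6',[(148,213),(574,213),(220,267),(262,267),(268,390),(230,390)]),('w7',[(202,206),(540,206),(257,248),(292,248),(296,350),(262,352)])):
    c=load(f); P=np.array([onz(c,u*k,v*k,.008) for u,v in pts]); print(f,P.round(4)[:2].tolist(),P[2:].mean(0).round(4))
c=load('w6');
for dz in(-.011,0,.008,.02): print(dz,proj(c,np.array([.4582,.2680,.0347+dz]))/k)
```

```text
w5 [array([0.4942, 0.2539, 0.05  ]), array([0.4225, 0.2776, 0.05  ])] [0.4584 0.2658 0.05  ]
w6 [array([0.4939, 0.2548, 0.05  ]), array([0.422 , 0.2786, 0.05  ])] [0.4579 0.2667 0.05  ]
w7 [array([0.493 , 0.2547, 0.05  ]), array([0.4224, 0.2806, 0.05  ])] [0.4577 0.2677 0.05  ]
w6 [[0.5357, 0.3443, 0.008], [0.4832, 0.1849, 0.008]] [0.4785 0.327  0.008 ]
w7 [[0.5351, 0.3441, 0.008], [0.4826, 0.1846, 0.008]] [0.4779 0.3269 0.008 ]
-0.011 [393.51121124 345.63744798]
0 [393.52840978 356.2056183 ]
0.008 [393.54221866 364.69090516]
0.02 [393.56535898 378.9101794 ]
```

```bash
python3 - <<'E'
from h import *
c=load('w6'); k=.7
s=sense();print(s['width'],s['tool_pos']);Rr=rot(s['tool_rot'])
for z in(.011,-.011):
  for y in(.011,0,-.008,-.02,-.03,-.04): print(z,y,proj(c,np.array([.4582,.2680,.0347])+Rr@np.array([.016,y,z]))/k)
E
python3 - <<'E'
import cv2
cv2.imwrite('pics/w6z.png',cv2.resize(cv2.imread('pics/w6.png')[230:370,180:380],None,fx=4,fy=4,interpolation=cv2.INTER_CUBIC))
E
```

```text
0.005128478351749562 [0.45808353 0.26809631 0.08499747]
0.011 0.011 [435.02134168 318.64442969]
0.011 0 [437.53936308 327.89250017]
0.011 -0.008 [439.5641929 335.3291998]
0.011 -0.02 [442.96349314 347.81398971]
0.011 -0.03 [446.19123229 359.66867811]
0.011 -0.04 [449.85580812 373.12775969]
-0.011 0.011 [433.81244869 371.49044082]
-0.011 0 [436.1809182  383.43708074]
-0.011 -0.008 [438.0793791 393.0129814]
-0.011 -0.02 [441.2543534  409.02765858]
-0.011 -0.03 [444.2550477 424.1632616]
-0.011 -0.04 [447.64539158 441.26427018]
```

View pics/w6z.png

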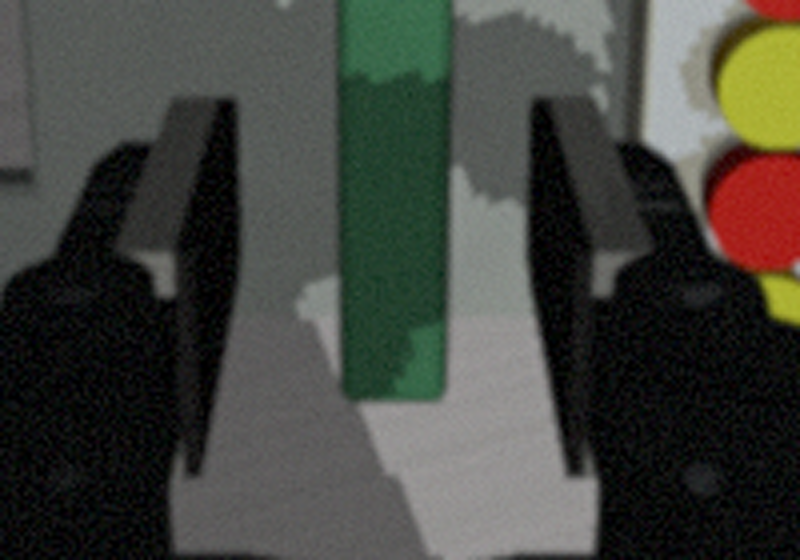

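Run:
```python
from h import *
for n in('scene','top'):
    snap(n,n+'1'); c=load(n+'1'); s=sense(); p=s['tool_pos']; u=proj(c,p+[0,0,-.011]);print(s['width'],u, proj(c,p+[0,0,.03]))
    x,y=u.astype(int); i=c['img'][...,::-1].copy()
    o=i[y-70:y+70,x-90:x+90]; o=cv2.resize(o,None,fx=4,fy=4,interpolation=cv2.INTER_CUBIC)
    print('crop',x-90,y-70)
    for dz,col in((-.011,(0,0,255)),(.03,(255,0,255))):
        q=(proj(c,p+[0,0,dz])-[x-90,y-70])*4; cv2.circle(o,tuple(int(a) for a in q),3,col,-1)
    cv2.imwrite('pics/%s1z.png'%n,o)
```

```text
{'color': (420, 560, 3), 'intrinsics': (3, 3), 'eye': (3,), 'rotation': (3, 3)} 6.0
0.004801987832959744 [381.66667808 225.1918354 ] [384.21970346 216.08516387]
crop 291 155
{'color': (420, 560, 3), 'intrinsics': (3, 3), 'eye': (3,), 'rotation': (3, 3)} 6.05
0.0047622359824038485 [189.82831671 239.77197337] [187.1109688  239.55856633]
crop 99 169
```

View pics/scene1z.png

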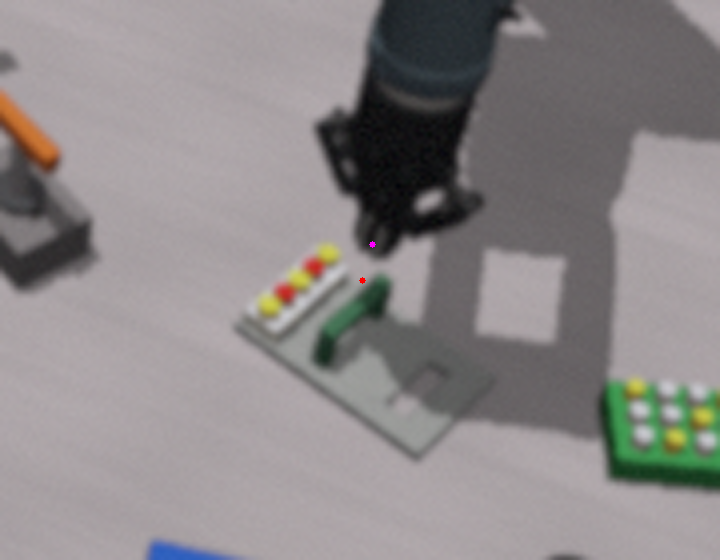

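View pics/top1z.png

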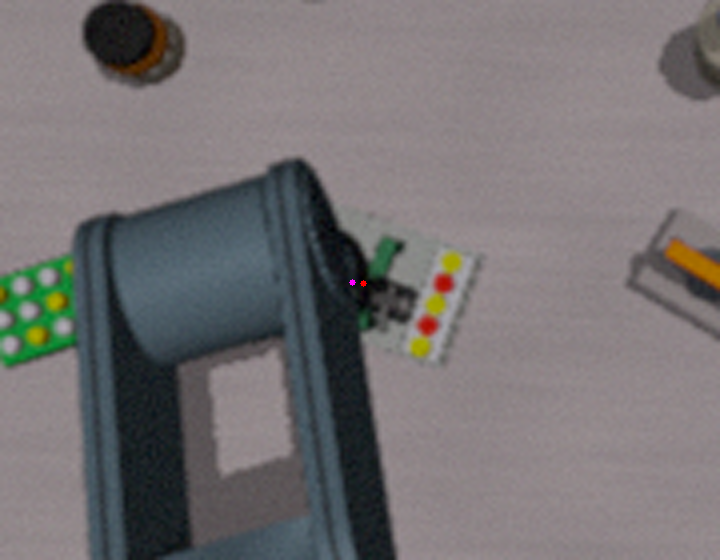

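Request:
step_arm(increments=[0,0,0,0,32,0,0,0,0,32,1,20,0,0,32,0,20,0,0,32,0,20,0,0,32,0,15,0,0,32,0,10,0,0,32,0,5,0,0,32,0,0,0,0,32])

```text
time: 7.0
tool_pos: [0.4561, 0.2666, -0.0074]
tool_rot: [0.414, -0.415, 0.573, -0.573]
ft_force: [0.2, 0.5, -1.0]
width: 0.0318
```

Run:
```python
from h import *
snap('wrist','w8');s=sense();print(s['tool_pos'],s['width'],s['ft_force'])
i=cv2.imread('pics/w8.png');cv2.imwrite('pics/w8b.png',cv2.resize(i,(800,600)))
```

```text
{'color': (420, 560, 3), 'intrinsics': (3, 3), 'mount': (4, 4), 'eye': (3,), 'rotation': (3, 3)} 7.0
[ 0.45659602  0.2667517  -0.00675769] 0.032065876135259824 [0.00173702 0.01943394 0.44888997]
```

View pics/w8b.png

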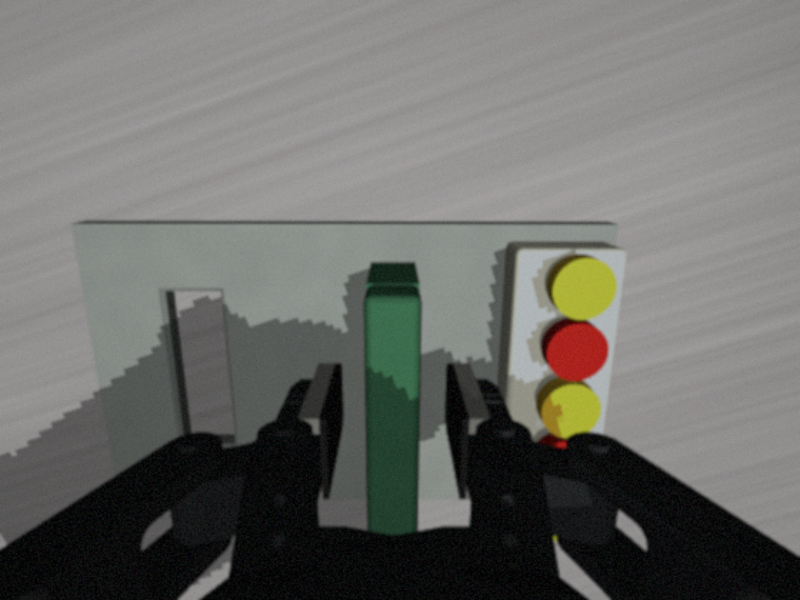

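Request:
step_arm(increments=[0,0,0,0,10,0,0,0,0,5,0,0,0,0,5,0,0,0,0,5,0,0,0,0,5,0,0,0,0,5,0,0,0,0,5], force=80)

```text
time: 7.75
tool_pos: [0.4572, 0.2669, -0.0059]
tool_rot: [-0.415, 0.414, -0.573, 0.573]
ft_force: [-0.5, -0.5, 5.7]
width: 0.0125
```

Request:
step_arm(increments=[0,-5,0,0,5,0,-10,0,0,5,0,-15,0,0,5,0,-20,0,0,5,0,-10,0,0,5,0,0,0,0,5,0,0,0,0,5])

```text
time: 8.45
tool_pos: [0.4562, 0.2666, 0.053]
tool_rot: [0.415, -0.415, 0.573, -0.573]
ft_force: [-0.5, -0.6, -3.7]
width: 0.0126
```

Run:
```python
from h import *
snap('wrist','w9');s=sense();print(s['tool_pos'],s['width'],s['ft_force'],s['ft_torque'])
i=cv2.imread('pics/w9.png');cv2.imwrite('pics/w9b.png',cv2.resize(i,(800,600)))
snap('scene','s9')
i=cv2.imread('pics/s9.png')[150:290,280:440];cv2.imwrite('pics/s9b.png',cv2.resize(i,None,fx=4,fy=4))
```

```text
{'color': (420, 560, 3), 'intrinsics': (3, 3), 'mount': (4, 4), 'eye': (3,), 'rotation': (3, 3)} 8.45
[0.45581563 0.2665022  0.05254087] 0.01283155044164113 [ 0.07617211  0.78906143 -4.46933143] [ 0.04971668  0.03289487 -0.00595898]
{'color': (420, 560, 3), 'intrinsics': (3, 3), 'eye': (3,), 'rotation': (3, 3)} 8.5
```

View pics/w9b.png

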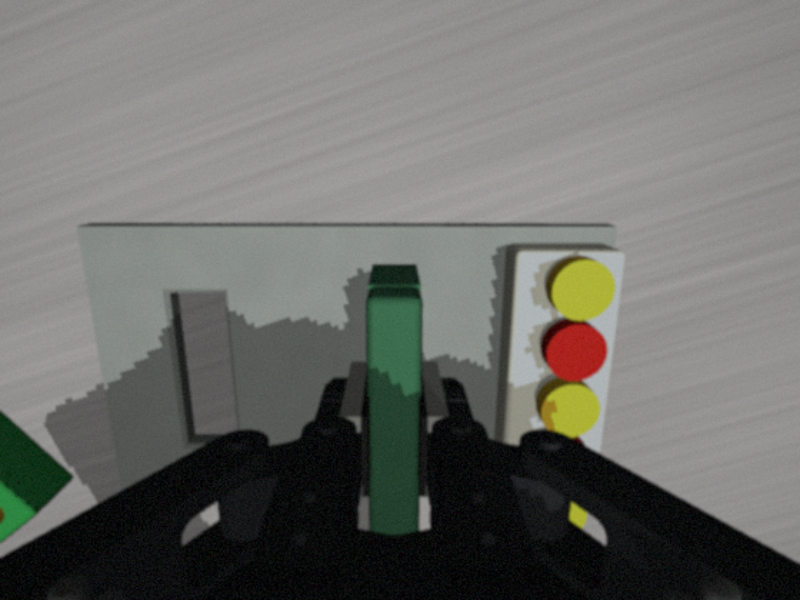

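View pics/s9b.png

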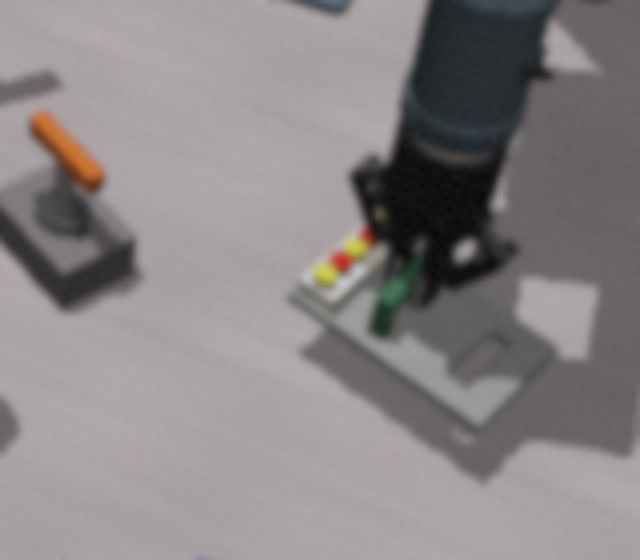

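```bash
cat > tf.py <<'E'
from h import *
M=None
def toolpt(u,v,y,fn='w9'):
    import workcell
    d=np.load('pics/mount.npz'); K=d['K'];M=d['M']
    p=np.array([(u-K[0,2])/K[0,0],-(v-K[1,2])/K[1,1],-1]); D=M[:3,:3]@p; e=M[:3,3]
    return e+D*(y-e[1])/D[1]
E
python3 - <<'E'
from h import *
c=camera('wrist'); np.savez('pics/mount.npz',K=c['intrinsics'],M=c['mount'])
from tf import toolpt
for n,y,E,S in(('w8',-.0147,[(73,222),(616,222)],[(165,290),(222,290)]),('w9',-.0117,[(80,225),(613,225)],[(172,291),(226,291)])):
    P=[toolpt(u*.7,v*.7,y)*1000 for u,v in E+S]; print(n,[p.round(1).tolist() for p in P], np.mean(P[:2],0).round(1),np.linalg.norm(P[0]-P[1]).round(1), np.mean(P[2:],0).round(1))
# bar front end top: w8 bar top at z=.05
for n,y,E in(('w8',-.0567,[(366,290),(419,290)]),('w9',-.0537,[(368,292),(421,292)])):
    print(n,[(toolpt(u*.7,v*.7,y)*1000).round(1).tolist() for u,v in E])
E
python3 - <<'E'
import cv2
cv2.imwrite('pics/w9z.png',cv2.resize(cv2.imread('pics/w9.png')[145:325,40:240],None,fx=4,fy=3.3,interpolation=cv2.INTER_CUBIC))
E
```

```text
w8 [[-100.8, -14.7, 51.3], [69.7, -14.7, 51.1], [-74.7, -14.7, 29.2], [-56.1, -14.7, 29.2]] [-15.5 -14.7  51.2] 170.5 [-65.4 -14.7  29.2]
w9 [[-100.7, -11.7, 50.0], [70.2, -11.7, 49.8], [-73.9, -11.7, 28.1], [-55.9, -11.7, 28.1]] [-15.2 -11.7  49.9] 170.9 [-64.9 -11.7  28.1]
w8 [[-6.9, -56.7, 39.9], [5.8, -56.7, 39.9]]
w9 [[-6.5, -53.7, 38.6], [6.5, -53.7, 38.6]]
```

View pics/w9z.png

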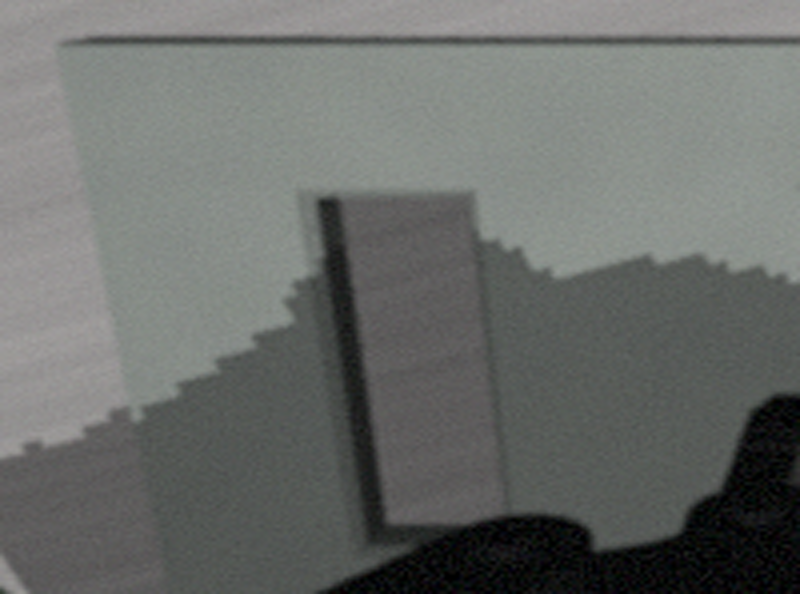

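Request:
step_arm(increments=[0,-10,0,0,5,0,-20,0,0,5,0,-30,0,0,5,0,-30,0,0,5,0,-25,0,0,5,10,-15,5,0,5,20,0,10,0,5,30,0,15,0,5,38,0,20,0,5,38,0,20,0,5,38,0,20,0,5,38,0,20,0,5], force=100)

```text
time: 9.8
tool_pos: [0.4947, 0.0294, 0.1836]
tool_rot: [-0.415, 0.415, -0.573, 0.573]
ft_force: [0.2, -0.1, -3.9]
width: 0.0122
```

Request:
step_arm(increments=[38,0,20,0,5,38,0,20,0,5,38,0,20,0,5,38,0,20,0,5,38,0,20,0,5,38,0,20,0,5,30,0,15,-0.05,5,20,0,11,-0.1,5,10,0,5,-0.1,5,0,0,0,-0.1,5,0,0,0,-0.041,5,0,0,0,0,5])

```text
time: 11.0
tool_pos: [0.551, -0.2892, 0.1831]
tool_rot: [-0.518, 0.518, -0.482, 0.481]
ft_force: [-0.6, 0.6, -3.5]
width: 0.0123
```

Run:
```python
from h import *
snap('wrist','w10');s=sense();r=rot(s['tool_rot']);print(s['tool_pos'],s['width'],s['ft_force'],r.round(3).tolist())
print(np.degrees(np.arctan2(r[1,2],r[0,2])),(r.T@(np.array([.5486,-.2996,.1])-s['tool_pos'])*1000).round(1))
i=cv2.imread('pics/w10.png');cv2.imwrite('pics/w10b.png',cv2.resize(i,(800,600)))
```

```text
{'color': (420, 560, 3), 'intrinsics': (3, 3), 'mount': (4, 4), 'eye': (3,), 'rotation': (3, 3)} 11.0
[ 0.55107904 -0.28908854  0.18314017] 0.01225902945388684 [-0.15991988 -0.12381999 -2.5139525 ] [[0.073, -0.0, 0.997], [-0.997, 0.0, 0.073], [-0.0, -1.0, -0.0]]
4.159903930711615 [10.3 83.1 -3.2]
```

View pics/w10b.png

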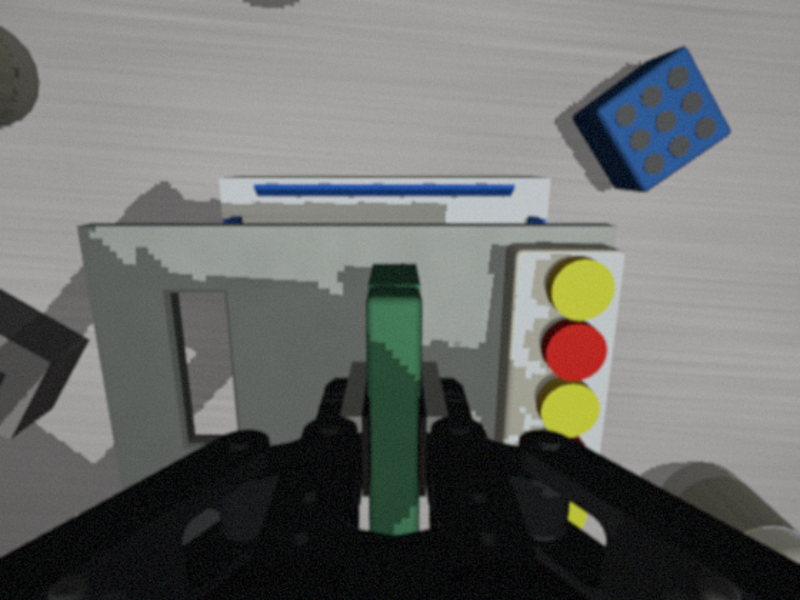

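Run:
```python
from h import *
c=load('w10');A=onz(c,220*.7,178*.7,.045);B=onz(c,549.5*.7,178*.7,.045);m=(A+B)/2
yaw=np.degrees(np.arctan2(*(A-B)[1::-1]))-90; th=np.radians(4.15);x=np.array([np.cos(th),np.sin(th),0]);y=np.array([-x[1],x[0],0])
print(A,B,np.linalg.norm(A-B),yaw,'ctr',m-.063*x,'tcp',m-.063*x-.0152*y)
A=onz(c,256*.7,187*.7,.061);B=onz(c,514*.7,187*.7,.061);print('rail',(A+B)/2,np.linalg.norm(A-B))
print('expected ctr',[.5475,-.2844])
```

```text
[ 0.60298591 -0.18030866  0.045     ] [ 0.61748235 -0.37914845  0.045     ] 0.19936752531206522 4.169778535860701 ctr [ 0.54739932 -0.28428773  0.045     ] tcp [ 0.54849931 -0.29944787  0.045     ]
rail [ 0.605744   -0.28043388  0.061     ] 0.14875820765279968
expected ctr [0.5475, -0.2844]
```

Request:
step_arm(increments=[5,0,-1.5,0,5,5.3,10,-1.7,0,5,0,25,0,0,5,0,30,0,0,5,0,25,0,0,5,0,15,0,0,5,0,3,0,0,5,0,0,0,0,5])

```text
time: 11.85
tool_pos: [0.5484, -0.2997, 0.0745]
tool_rot: [-0.518, 0.518, -0.482, 0.481]
ft_force: [-0.1, 0.0, -3.2]
width: 0.0123
```

Run:
```python
from h import *
snap('wrist','w11');s=sense();r=rot(s['tool_rot']);print(s['tool_pos'],s['width'],s['ft_force'])
print(np.degrees(np.arctan2(r[1,2],r[0,2])),(r.T@(np.array([.5485,-.2995,.041])-s['tool_pos'])*1000).round(1))
i=cv2.imread('pics/w11.png');cv2.imwrite('pics/w11b.png',cv2.resize(i,(800,600)))
snap('scene','s11')
i=cv2.imread('pics/s11.png')[110:250,140:300];cv2.imwrite('pics/s11b.png',cv2.resize(i,None,fx=4,fy=4))
```

```text
{'color': (420, 560, 3), 'intrinsics': (3, 3), 'mount': (4, 4), 'eye': (3,), 'rotation': (3, 3)} 11.85
[ 0.54904581 -0.30010922  0.07553746] 0.012599238565158103 [-0.39450776 -0.46982334 -2.2757226 ]
4.209950194350253 [-0.7 34.5 -0.5]
{'color': (420, 560, 3), 'intrinsics': (3, 3), 'eye': (3,), 'rotation': (3, 3)} 11.9
```

View pics/w11b.png

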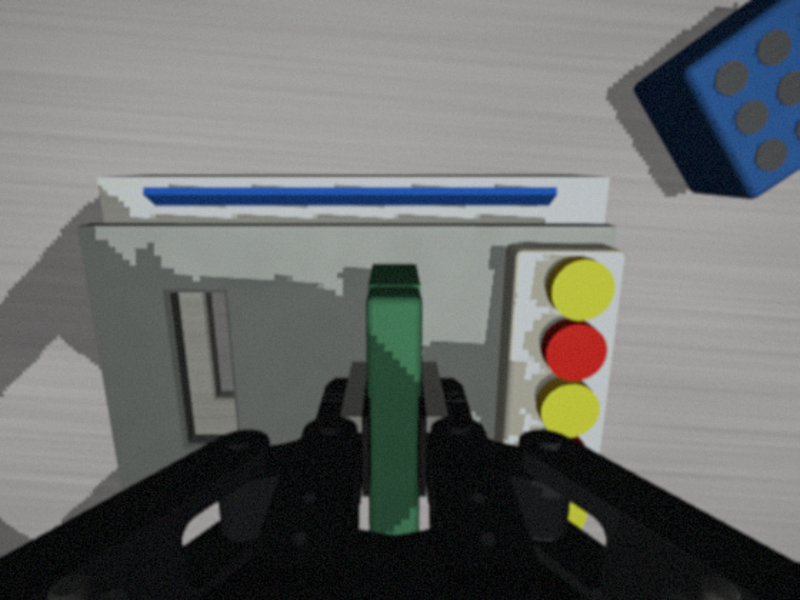

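View pics/s11b.png

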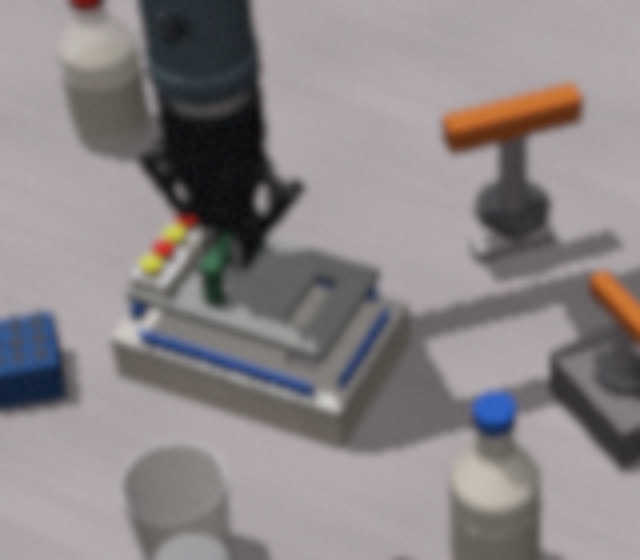

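Run:
```python
from tf import *
for y,E in ((.0755-.045,[(98,178),(608,178)]),(.0755-.061,[(144,188),(556,188)]),(-.0117,[(80,225),(614,225)])):
    P=[toolpt(u*.7,v*.7,y)*1000 for u,v in E]; print(np.round(P,1).tolist(),np.mean(P,0).round(1))
```

```text
[[-116.8, 30.5, 63.3], [84.7, 30.5, 63.1]] [-16.1  30.5  63.2]
[[-91.4, 14.5, 60.2], [59.3, 14.5, 60.1]] [-16.   14.5  60.2]
[[-100.7, -11.7, 50.0], [70.6, -11.7, 49.8]] [-15.  -11.7  49.9]
```

Request:
step_arm(increments=[-0.9,5,0,0,5,0,10,0,0,5,0,8,0,0,5,0,4,0,0,5,0,2,0,0,5,0,0,0,0,5])

```text
time: 12.55
tool_pos: [0.5485, -0.2986, 0.0457]
tool_rot: [-0.518, 0.518, -0.482, 0.481]
ft_force: [0.6, 0.1, -3.4]
width: 0.0124
```

Request:
step_arm(increments=[0,1,0,0,5,0,1,0,0,5,0,1,0,0,5,0,0,0,0,5])

```text
time: 12.95
tool_pos: [0.5487, -0.2987, 0.0432]
tool_rot: [0.518, -0.518, 0.481, -0.481]
ft_force: [-0.5, 0.5, -4.4]
width: 0.0119
```

Request:
step_arm(increments=[0,1,0,0,5,0,1,0,0,5,0,0,0,0,5])

```text
time: 13.25
tool_pos: [0.5486, -0.2987, 0.041]
tool_rot: [-0.518, 0.518, -0.481, 0.481]
ft_force: [-1.4, 0.8, -3.7]
width: 0.0122
```

Request:
step_arm(increments=[0,1,0,0,5,0,1,0,0,5,0,0,0,0,5])

```text
time: 13.55
tool_pos: [0.5488, -0.2988, 0.0393]
tool_rot: [0.518, -0.518, 0.481, -0.481]
ft_force: [-0.7, 0.2, -2.7]
width: 0.0121
```

Run:
```python
from h import *
snap('wrist','w12');s=sense();r=rot(s['tool_rot']);print(s['tool_pos'],s['width'],s['ft_force'])
i=cv2.imread('pics/w12.png');cv2.imwrite('pics/w12b.png',cv2.resize(i,(800,600)))
```

```text
{'color': (420, 560, 3), 'intrinsics': (3, 3), 'mount': (4, 4), 'eye': (3,), 'rotation': (3, 3)} 13.55
[ 0.54877343 -0.29880131  0.03925394] 0.012170231408563943 [ 0.0035366   0.2677448  -2.61490391]
```

View pics/w12b.png

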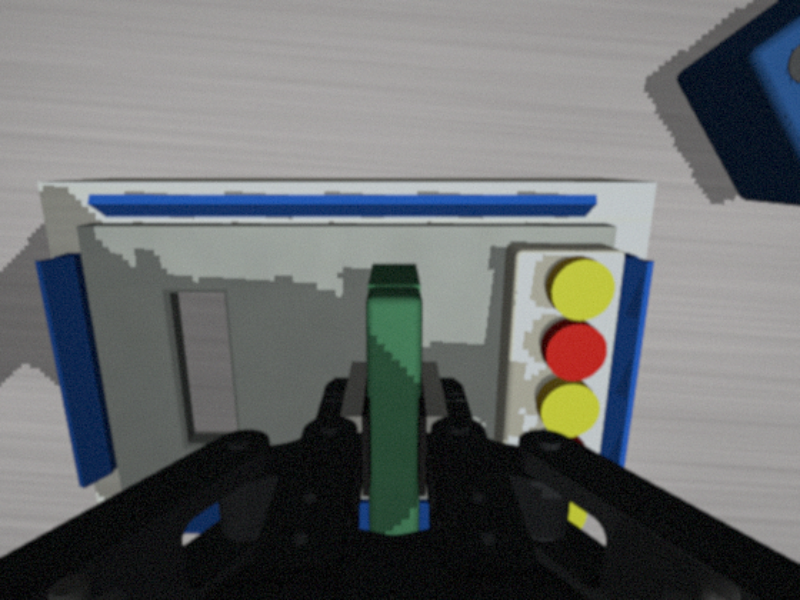

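Request:
step_arm(increments=[0,1,0,0,5,0,1,0,0,5,0,0,0,0,5])

```text
time: 13.9
tool_pos: [0.5488, -0.2988, 0.0392]
tool_rot: [-0.518, 0.518, -0.481, 0.482]
ft_force: [-3.7, 2.8, 9.4]
width: 0.0125
```

Request:
step_arm(increments=[0,1,0,0,5,0,0,0,0,5])

```text
time: 14.1
tool_pos: [0.5489, -0.2989, 0.0392]
tool_rot: [-0.518, 0.518, -0.481, 0.482]
ft_force: [-6.6, 4.3, 15.6]
width: 0.0124
```

Request:
step_arm(increments=[0,-2,0,0,5,0,0,0,0,18,0,0,0,0,30,0,0,0,0,30,0,0,0,0,30,0,-15,0,0,30,0,-25,0,0,30,0,-30,0,0,30,0,-40,0,0,30,0,-40,0,0,30,0,-20,0,0,30,0,0,0,0,30])

```text
time: 15.3
tool_pos: [0.5505, -0.3001, 0.2124]
tool_rot: [0.518, -0.518, 0.478, -0.484]
ft_force: [0.6, 0.2, 0.6]
width: 0.0301
```

Run:
```python
from h import *
snap('wrist','w13');s=sense();r=rot(s['tool_rot']);print(s['tool_pos'],s['width'],s['ft_force'],s['q'].round(2))
i=cv2.imread('pics/w13.png');cv2.imwrite('pics/w13b.png',cv2.resize(i,(800,600)))
```

```text
{'color': (420, 560, 3), 'intrinsics': (3, 3), 'mount': (4, 4), 'eye': (3,), 'rotation': (3, 3)} 15.3
[ 0.54951154 -0.29934344  0.20971347] 0.030646232529759752 [ 0.39516075 -0.30655064 -1.02608757] [-0.68  0.39  1.33  0.    1.41  0.82]
```

View pics/w13b.png

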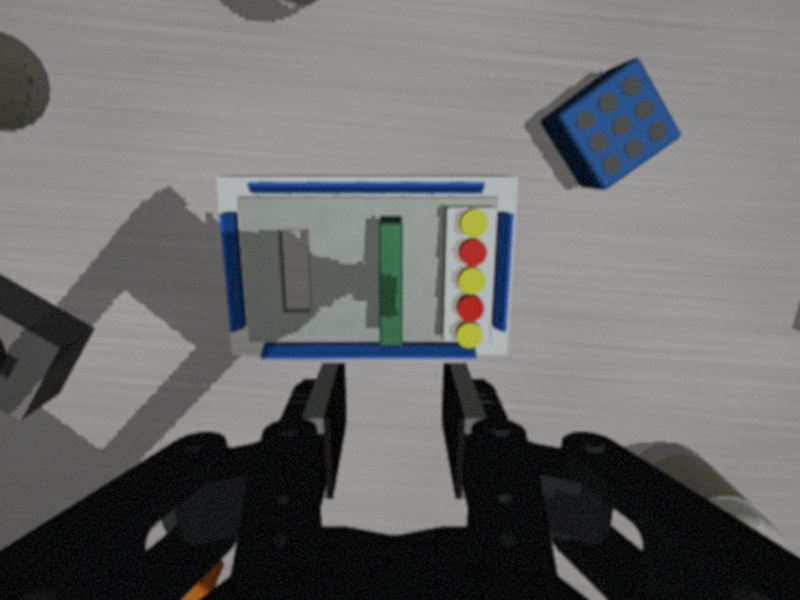

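Run:
```python
from h import *
c=load('w13');P=[onz(c,u*.7,v*.7,.053) for u,v in[(281,230),(308.5,230),(311,310),(285,312)]];print('cslot',np.mean(P,0).round(4))
for n,(a,b,x,y) in {'w2':(120,235,60,220),'w3':(80,195,370,550)}.items():
    cv2.imwrite(f'pics/{n}k.png',cv2.resize(cv2.imread(f'pics/{n}.png')[a:b,x:y],None,fx=4,fy=4,interpolation=cv2.INTER_CUBIC))
```

```text
cslot [ 0.5443 -0.2355  0.053 ]
```

View pics/w2k.png

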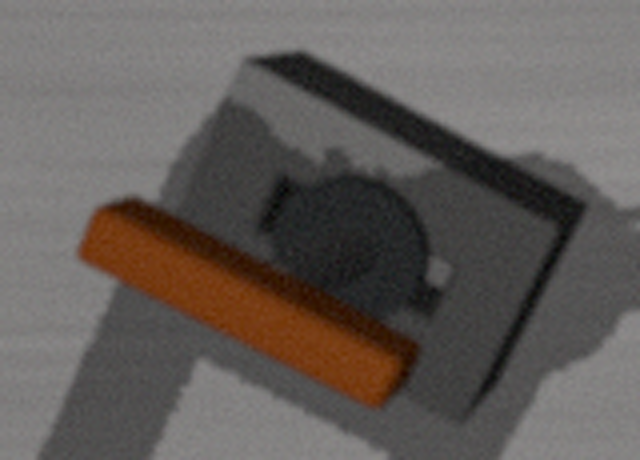

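View pics/w3k.png

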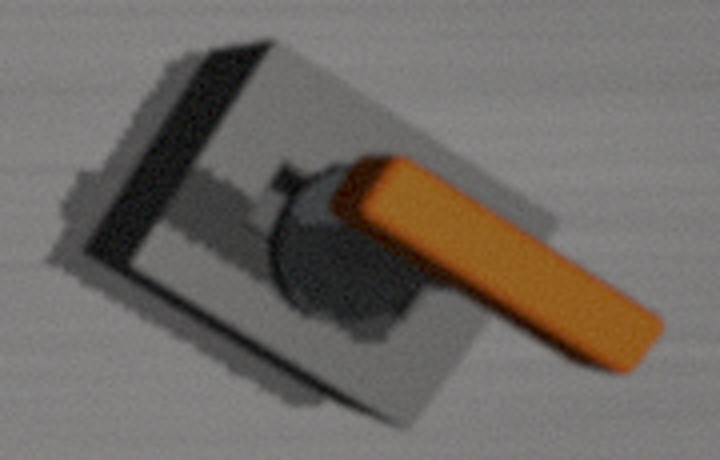

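Run:
```python
from h import *
a=load('w2');b=load('w3')
A=[(60+u/4,120+v/4) for u,v in[(102,208),(402,362),(378,407),(80,255)]]
B=[(370+u/4,80+v/4) for u,v in[(400,157),(662,325),(628,373),(365,212)]]
X=np.array([tri([(a,*p),(b,*q)])[0] for p,q in zip(A,B)]);print(X.round(4),X.mean(0).round(4))
for c,P in((a,A),(b,B)):
    for z in(.125,):
        Y=np.array([onz(c,*p,z) for p in P]);v=(Y[0]+Y[3]-Y[1]-Y[2])/2;w=(Y[0]+Y[1]-Y[2]-Y[3])/2;print(Y.mean(0).round(4),np.linalg.norm(v),np.linalg.norm(w),np.degrees(np.arctan2(v[1],v[0])))
# stand top corners
SA=[(60+u/4,120+v/4) for u,v in[(248,60),(562,222),(467,420)]];SB=[(370+u/4,80+v/4) for u,v in[(272,40),(558,215),(405,428),(130,262)]]
Y=np.array([onz(b,*p,.045) for p in SB]);print('stand',Y.round(4).tolist(),Y.mean(0).round(4),np.degrees(np.arctan2(*(Y[0]+Y[3]-Y[1]-Y[2])[1::-1])),np.linalg.norm(Y[0]-Y[1]),np.linalg.norm(Y[1]-Y[2]))
for i in range(3): print(tri([(a,*SA[i]),(b,*SB[i])]))
```

```text
[[ 0.4935  0.0252  0.1239]
 [ 0.4548 -0.0416  0.1237]
 [ 0.4438 -0.035   0.1248]
 [ 0.4819  0.0319  0.1244]] [ 0.4685 -0.0049  0.1242]
[ 0.4691 -0.0052  0.125 ] 0.07693453269423582 0.013250414480198515 60.03385337222146
[ 0.4682 -0.0045  0.125 ] 0.0769282674470099 0.013125089399057686 60.192807417568446
stand [[0.5231, 0.022, 0.045], [0.475, -0.065, 0.045], [0.4136, -0.0301, 0.045], [0.4632, 0.0558, 0.045]] [ 0.4687 -0.0043  0.045 ] 60.52793488176679 0.09934774436733546 0.07055884110064138
(array([0.52308564, 0.02110131, 0.04306193]), [np.float64(9.62903612624153e-05), np.float64(9.629036126233227e-05)])
(array([ 0.47515872, -0.06561421,  0.04391571]), [np.float64(0.0002522420397172478), np.float64(0.00025224203971713335)])
(array([ 0.41342603, -0.0317112 ,  0.04201926]), [np.float64(0.0004478465333121157), np.float64(0.0004478465333122808)])
```

Request:
step_arm(increments=[-20,0,-5,0,50,-40,0,-8,0,50,-48,0,-10,0,50,-48,0,-10,0,50,-48,0,-10,0,50,-48,0,-8,0,50,-35,0,-6,0,50,-12,0,-2,0,50,0,0,0,-0.14,50,0,0,0,-0.14,50,0,0,0,-0.14,50,0,0,0,-0.14,50])

```text
time: 16.55
tool_pos: [0.4675, -0.0055, 0.2067]
tool_rot: [-0.631, 0.632, -0.318, 0.317]
ft_force: [0.6, -0.7, -0.2]
width: 0.05
```

Request:
step_arm(increments=[0,10,0,-0.14,50,0,10,0,-0.14,50,0,10,0,-0.138,50,0,5,0,0,50,0,0,0,0,50])

```text
time: 17.05
tool_pos: [0.467, -0.0052, 0.1716]
tool_rot: [-0.683, 0.683, -0.184, 0.182]
ft_force: [0.3, -0.7, -0.5]
width: 0.0504
```

Run:
```python
from h import *
snap('wrist','w14');s=sense();r=rot(s['tool_rot']);print(s['tool_pos'],s['width'],s['ft_force'],s['q'].round(2),np.degrees(np.arctan2(r[1,2],r[0,2])))
print((r.T@(np.array([.4687,-.0047,.068])-s['tool_pos'])*1000).round(1))
i=cv2.imread('pics/w14.png');cv2.imwrite('pics/w14b.png',cv2.resize(i,(800,600)))
```

```text
{'color': (420, 560, 3), 'intrinsics': (3, 3), 'mount': (4, 4), 'eye': (3,), 'rotation': (3, 3)} 17.05
[ 0.46752136 -0.00522668  0.17238344] 0.049980345417701716 [-0.44116802 -0.20704133  0.01960251] [-0.25  0.14  1.77 -0.    1.24  0.27] 60.05034543817532
[  0.9 104.4   1.1]
```

View pics/w14b.png

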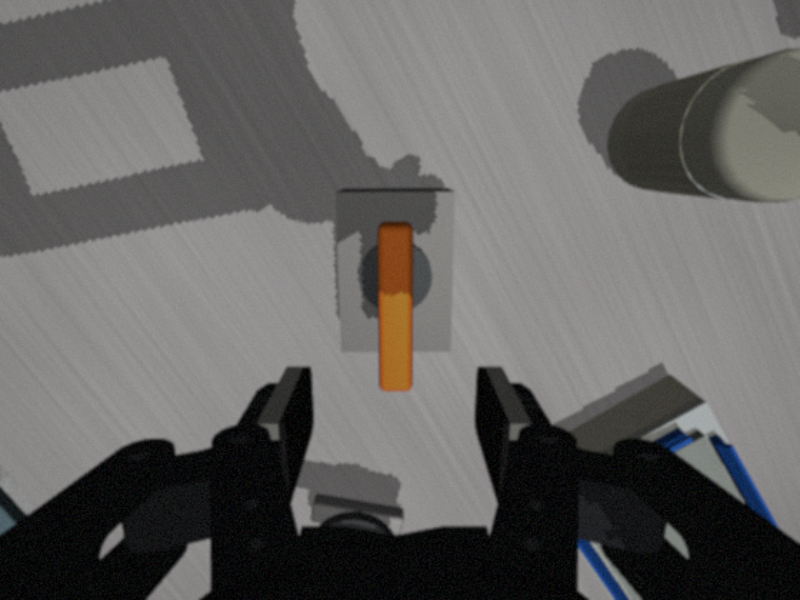

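Request:
step_arm(increments=[0.8,30,1,0,50,0,35,0,0,45,0,25,0,0,40,0,10,0,0,40,0,4,0,0,40,0,0,0,0,40])

```text
time: 17.7
tool_pos: [0.4697, -0.0047, 0.0697]
tool_rot: [-0.683, 0.683, -0.181, 0.182]
ft_force: [-1.2, 0.3, 0.5]
width: 0.0402
```

Run:
```python
from h import *
snap('wrist','w15');s=sense();r=rot(s['tool_rot']);print(s['tool_pos'],s['width'],s['ft_force'])
i=cv2.imread('pics/w15.png');cv2.imwrite('pics/w15b.png',cv2.resize(i,(800,600)))
```

```text
{'color': (420, 560, 3), 'intrinsics': (3, 3), 'mount': (4, 4), 'eye': (3,), 'rotation': (3, 3)} 17.7
[ 0.47005703 -0.00473537  0.07021069] 0.04014765346222309 [ 0.03014305  0.31844134 -0.96112283]
```

View pics/w15b.png

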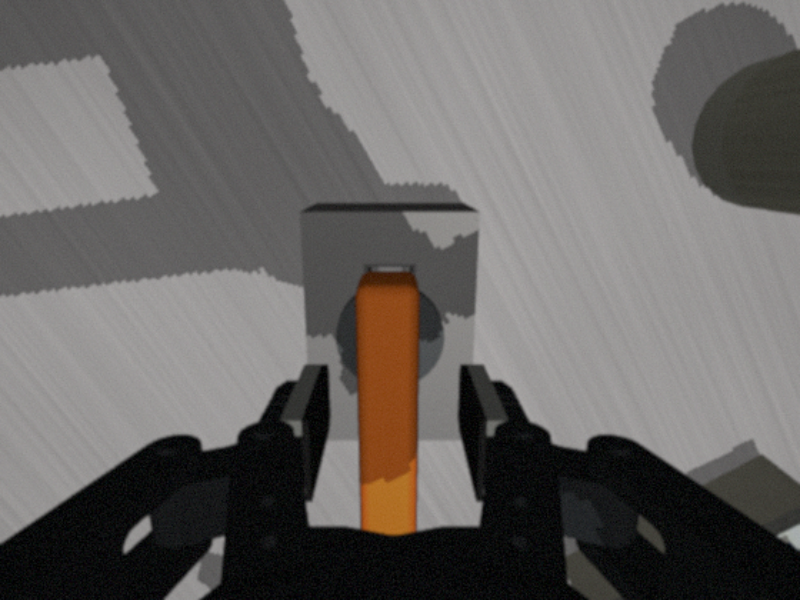

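Request:
step_arm(increments=[-1.2,1.5,0,0,20,0,0,0,0,5,0,0,0,0,5,0,0,0,0,5,0,0,0,0,5,0,0,0,0,5,0,0,0,0,5,0,-5,0,0,5,0,-10,0,0,5,0,-15,0,0,5,0,-20,0,0,5,0,0,0,0,5], force=80)

```text
time: 18.95
tool_pos: [0.4701, -0.0043, 0.1205]
tool_rot: [0.683, -0.683, 0.179, -0.183]
ft_force: [0.1, 0.2, -1.4]
width: 0.0146
```

Run:
```python
from h import *
snap('wrist','w16');s=sense();r=rot(s['tool_rot']);print(s['tool_pos'],s['width'],s['ft_force'])
i=cv2.imread('pics/w16.png');cv2.imwrite('pics/w16b.png',cv2.resize(i,(800,600)))
snap('scene','s16')
i=cv2.imread('pics/s16.png')[120:260,220:380];cv2.imwrite('pics/s16b.png',cv2.resize(i,None,fx=4,fy=4))
```

```text
{'color': (420, 560, 3), 'intrinsics': (3, 3), 'mount': (4, 4), 'eye': (3,), 'rotation': (3, 3)} 18.95
[ 0.469212   -0.00413896  0.11902531] 0.014829914020516963 [ 0.23632716  0.13534351 -2.62238133]
{'color': (420, 560, 3), 'intrinsics': (3, 3), 'eye': (3,), 'rotation': (3, 3)} 19.0
```

View pics/w16b.png

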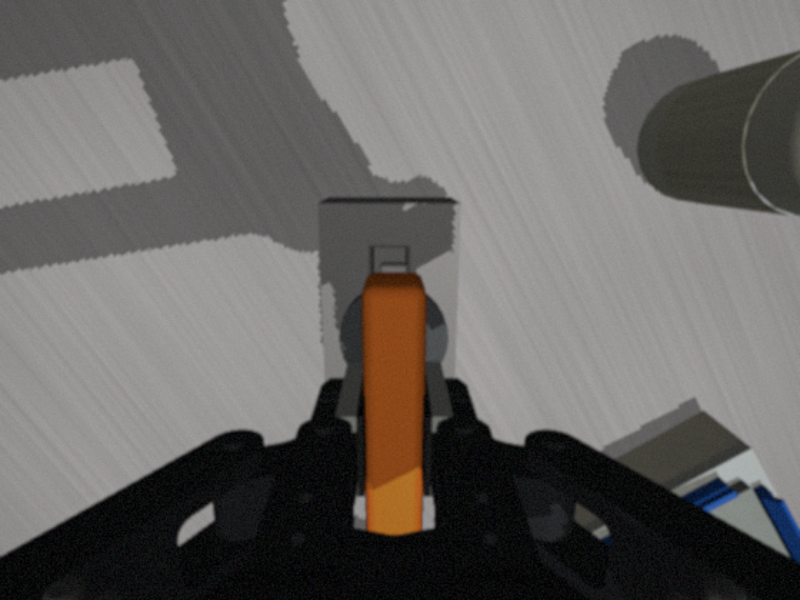

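View pics/s16b.png

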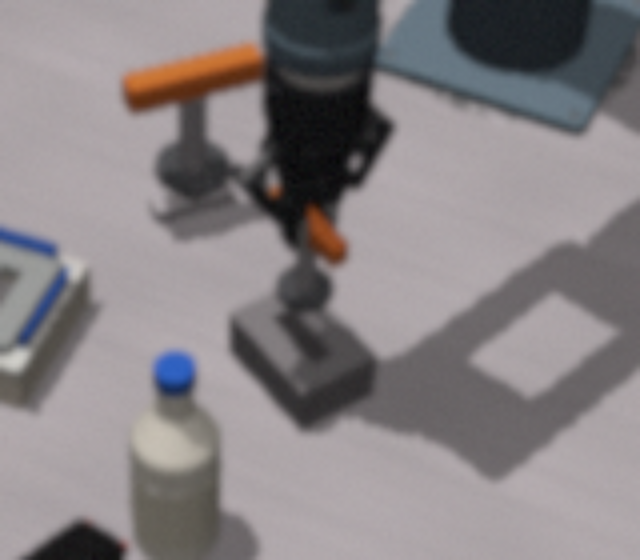

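Run:
```python
from tf import *
print('bar front', [(toolpt(u*.7,v*.7,y)*1000).round(1).tolist() for u,v,y in[(367,287,-.0565),(421,287,-.0565)]])
print('collar ctr',(toolpt(394*.7,335*.7,.0175)*1000).round(1))
for f in('w16','w15'):
  d=load(f);print(f)
h=cv2.cvtColor(load('w16')['img'],cv2.COLOR_RGB2HSV);m=cv2.inRange(h,(3,140,60),(22,255,255));ys,xs=np.nonzero(m)
for row in(195,200,210,230,260,300,330): 
    q=xs[ys==row]; print(row,q.min(),q.max())
print(ys.min())
cv2.imwrite('pics/w16z.png',cv2.resize(cv2.imread('pics/w16.png')[160:300,200:350],None,fx=4,fy=4,interpolation=cv2.INTER_CUBIC))
```

```text
bar front [[-6.6, -56.5, 40.6], [6.3, -56.5, 40.6]]
collar ctr [-0.  17.5  2.1]
w16
w15
195 257 293
200 256 295
210 253 298
230 254 297
260 254 297
300 256 295
330 256 295
191
```

View pics/w16z.png

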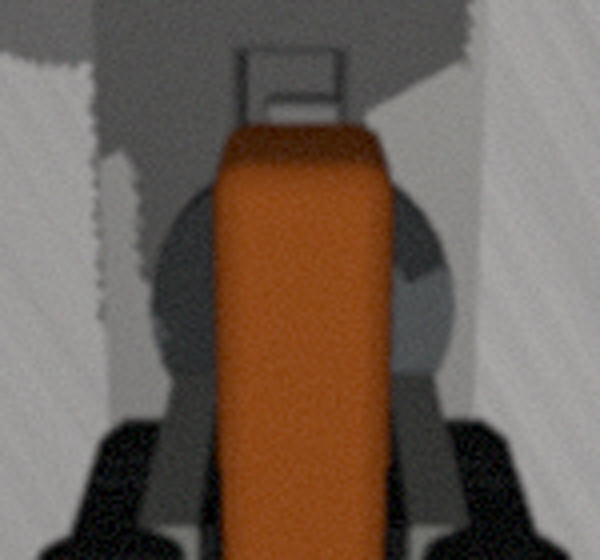

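Request:
step_arm(increments=[0,-20,0,0,5,0,-25,0,0,5,10,-15,-9,0,5,22,0,-20,0,5,30,0,-27,0,5,30,0,-27,0,5,30,0,-27,0,5,30,0,-27,0,5,20,0,-18,0,5,8,0,-7,0,5,0,0,0,0.14,5,0,0,0,0.14,5])

```text
time: 20.25
tool_pos: [0.5432, -0.2332, 0.1761]
tool_rot: [0.651, -0.65, 0.278, -0.276]
ft_force: [-0.9, 0.3, -1.7]
width: 0.0144
```

Request:
step_arm(increments=[0,0,0,0.14,5,0,0,0,0.14,5,0,0,0,0.14,5,0,0,0,0.14,5,0,0,0,0.137,5,0,0,0,0,5,0,0,0,0,5])

```text
time: 20.95
tool_pos: [0.5436, -0.2329, 0.177]
tool_rot: [-0.519, 0.519, -0.48, 0.479]
ft_force: [-1.3, -0.3, -2.6]
width: 0.0146
```

Run:
```python
from h import *
snap('wrist','w17');s=sense();r=rot(s['tool_rot']);print(s['tool_pos'],s['width'],s['ft_force'],np.degrees(np.arctan2(r[1,2],r[0,2])))
print((r.T@(np.array([.5442,-.2346,.12])-s['tool_pos'])*1000).round(1))
i=cv2.imread('pics/w17.png');cv2.imwrite('pics/w17b.png',cv2.resize(i,(800,600)))
```

```text
{'color': (420, 560, 3), 'intrinsics': (3, 3), 'mount': (4, 4), 'eye': (3,), 'rotation': (3, 3)} 20.95
[ 0.54363644 -0.23311321  0.17716771] 0.015115430342416115 [ 0.77681076  0.90759718 -3.1304024 ] 4.499420855943338
[ 1.6 57.2  0.5]
```

View pics/w17b.png

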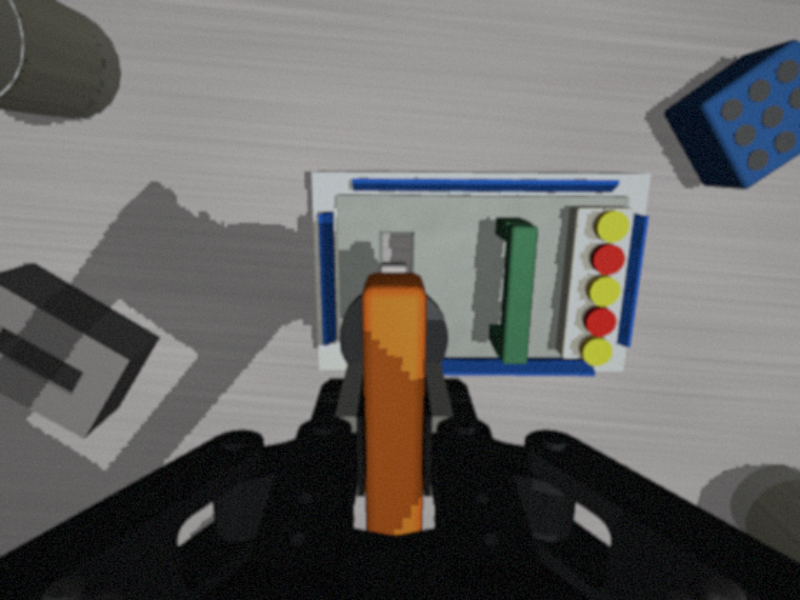

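Run:
```python
from tf import *
cv2.imwrite('pics/w17z.png',cv2.resize(cv2.imread('pics/w17.png')[140:250,220:350],None,fx=5,fy=5,interpolation=cv2.INTER_CUBIC))
y=.1772-.053
print((toolpt(381*.7,232*.7,y)*1000).round(1),(toolpt(414*.7,232*.7,y)*1000).round(1))
```

```text
[ -7.5 124.2  29.2] [ 12.2 124.2  29.1]
```

View pics/w17z.png

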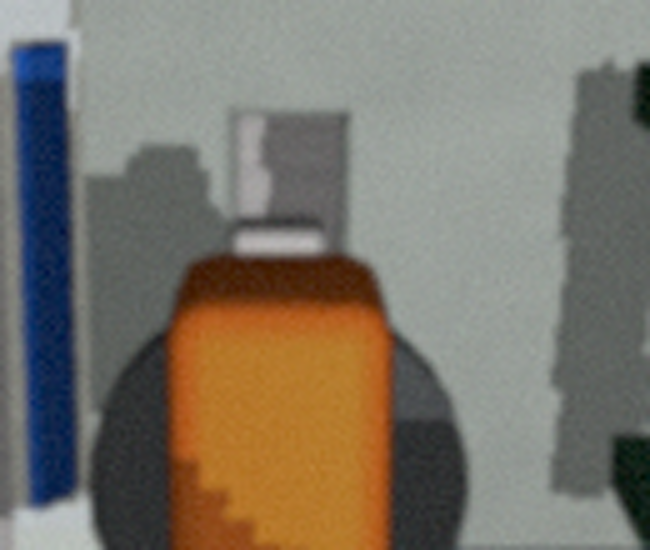

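Run:
```python
from tf import *
for v in (184,186): print((toolpt(275.8,v,.0435)*1000).round(1),(toolpt(275.8,v,.0535)*1000).round(1))
print((toolpt(277.8,161.4,.1242)*1000).round(1))
```

```text
[ 0.1 43.5 26.5] [ 0.1 53.5 24.6]
[ 0.1 43.5 25.3] [ 0.1 53.5 23.2]
[  2.  124.2  30. ]
```

Request:
step_arm(increments=[1.8,15,1,0.005,5,0,20,0,0,5,0,15,0,0,5,0,7,0,0,5,0,0,0,0,5,0,0,0,0,5])

```text
time: 21.6
tool_pos: [0.5454, -0.2357, 0.1213]
tool_rot: [0.517, -0.517, 0.482, -0.482]
ft_force: [0.3, 0.1, -2.4]
width: 0.0141
```

Run:
```python
from tf import *
snap('wrist','w18');s=sense();r=rot(s['tool_rot']);print(s['tool_pos'],s['width'],s['ft_force'],np.degrees(np.arctan2(r[1,2],r[0,2])))
print((r.T@(np.array([.5442,-.2346,.0765])-s['tool_pos'])*1000).round(1))
cv2.imwrite('pics/w18z.png',cv2.resize(cv2.imread('pics/w18.png')[130:290,190:390],None,fx=4,fy=3.7,interpolation=cv2.INTER_CUBIC))
```

```text
{'color': (420, 560, 3), 'intrinsics': (3, 3), 'mount': (4, 4), 'eye': (3,), 'rotation': (3, 3)} 21.6
[ 0.54566225 -0.23582839  0.12164172] 0.014895021544140453 [-0.48385419  0.09304543 -1.69556608] 4.037869682159394
[-1.4 45.1 -1.4]
```

View pics/w18z.png

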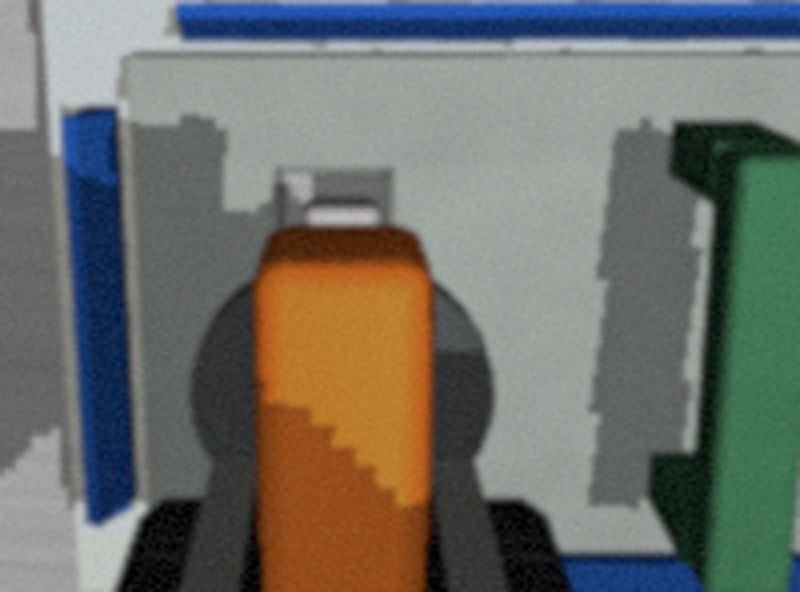

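Run:
```python
from tf import *
print((toolpt(273.6,175.9,.0686)*1000).round(1),(toolpt(275.9,184.5,.0535)*1000).round(1),(toolpt(275.9,185.5,.0435)*1000).round(1))
```

```text
[-1.4 68.6 27.3] [ 0.2 53.5 24.2] [ 0.1 43.5 25.6]
```

Request:
step_arm(increments=[-1.5,0,-1.1,0,5,0,5,0,0,5,0,5,0,0,5,0,0,0,0,5])

```text
time: 22.05
tool_pos: [0.5433, -0.2337, 0.1098]
tool_rot: [-0.517, 0.517, -0.483, 0.482]
ft_force: [-0.7, -0.6, -2.2]
width: 0.0147
```

Run:
```python
from tf import *
snap('wrist','w19');s=sense();r=rot(s['tool_rot']);print(s['tool_pos'],s['width'],s['ft_force'],np.degrees(np.arctan2(r[1,2],r[0,2])))
cv2.imwrite('pics/w19z.png',cv2.resize(cv2.imread('pics/w19.png')[130:290,190:390],None,fx=4,fy=3.7,interpolation=cv2.INTER_CUBIC))
```

```text
{'color': (420, 560, 3), 'intrinsics': (3, 3), 'mount': (4, 4), 'eye': (3,), 'rotation': (3, 3)} 22.05
[ 0.54347719 -0.23382148  0.11007741] 0.01495858287684354 [-0.46442195  0.5884933  -3.2785763 ] 4.005107352042914
```

View pics/w19z.png

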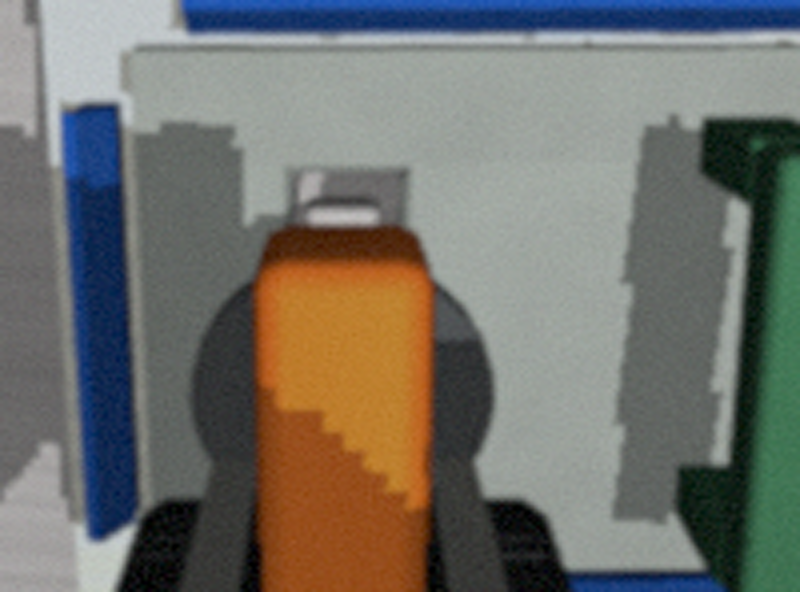

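Request:
step_arm(increments=[0.9,0,0.8,0,5,0,5,0,0,5,0,5,0,0,5,0,0,0,0,5])

```text
time: 22.5
tool_pos: [0.5441, -0.2345, 0.0996]
tool_rot: [-0.517, 0.517, -0.483, 0.482]
ft_force: [-0.2, 0.4, -2.7]
width: 0.0147
```

Run:
```python
from tf import *
snap('wrist','w20');s=sense();r=rot(s['tool_rot']);print(s['tool_pos'],s['width'],s['ft_force'],np.degrees(np.arctan2(r[1,2],r[0,2])))
cv2.imwrite('pics/w20z.png',cv2.resize(cv2.imread('pics/w20.png')[130:290,190:390],None,fx=4,fy=3.7,interpolation=cv2.INTER_CUBIC))
```

```text
{'color': (420, 560, 3), 'intrinsics': (3, 3), 'mount': (4, 4), 'eye': (3,), 'rotation': (3, 3)} 22.5
[ 0.54429602 -0.23463277  0.09999904] 0.01486527666615855 [-0.00611151  0.11899511 -2.05268914] 3.9983345110846975
```

View pics/w20z.png

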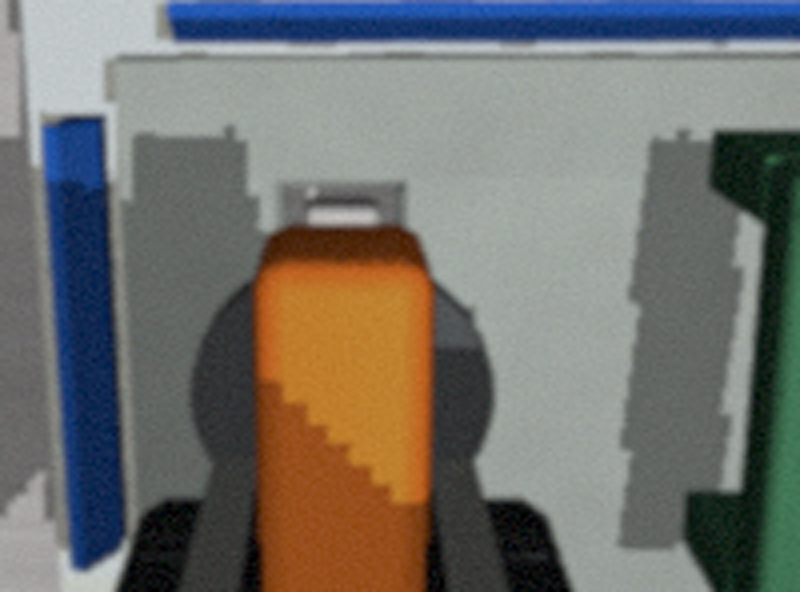

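Request:
step_arm(increments=[0,4,0,0,5,0,5,0,0,5,0,5,0,0,5,0,4,0,0,5,0,0,0,0,5])

```text
time: 23.05
tool_pos: [0.5442, -0.2346, 0.0818]
tool_rot: [-0.517, 0.517, -0.483, 0.482]
ft_force: [-0.8, 0.8, -2.6]
width: 0.0148
```

Request:
step_arm(increments=[0,2,0,0,5,0,1,0,0,5,0,0,0,0,5])

```text
time: 23.35
tool_pos: [0.5447, -0.235, 0.0797]
tool_rot: [0.517, -0.517, 0.482, -0.482]
ft_force: [-0.3, 0.6, -1.7]
width: 0.0145
```

Request:
step_arm(increments=[0,1,0,0,5,0,1,0,0,5,0,0,0,0,5])

```text
time: 23.65
tool_pos: [0.5447, -0.2349, 0.0776]
tool_rot: [-0.517, 0.517, -0.482, 0.482]
ft_force: [0.2, -0.2, -1.9]
width: 0.015
```

Request:
step_arm(increments=[0,1,0,0,5,0,0,0,0,5])

```text
time: 23.85
tool_pos: [0.5449, -0.235, 0.0769]
tool_rot: [0.517, -0.517, 0.482, -0.482]
ft_force: [-0.0, 0.4, -0.8]
width: 0.0147
```

Request:
step_arm(increments=[0,1,0,0,5,0,0,0,0,5])

```text
time: 24.05
tool_pos: [0.545, -0.235, 0.0768]
tool_rot: [0.517, -0.517, 0.482, -0.483]
ft_force: [-3.1, 1.9, 4.4]
width: 0.0149
```

Request:
step_arm(increments=[0,-1,0,0,5,0,0,0,-0.14,5,0,0,0,-0.14,5,0,0,0,-0.14,5,0,0,0,-0.14,5,0,0,0,-0.14,5,0,0,0,-0.14,5,0,0,0,-0.14,5,0,0,0,-0.14,5,0,0,0,-0.14,5,0,0,0,-0.14,5,0,0,0,-0.14,5])

```text
time: 25.25
tool_pos: [0.5452, -0.2353, 0.0768]
tool_rot: [-0.707, 0.707, 0.016, -0.015]
ft_force: [0.7, 0.8, -0.4]
width: 0.0148
```

Request:
step_arm(increments=[0,0,0,-0.031,5,0,0,0,0,5])

```text
time: 25.45
tool_pos: [0.5451, -0.2352, 0.0768]
tool_rot: [-0.706, 0.707, 0.025, -0.025]
ft_force: [0.6, -0.6, -1.2]
width: 0.0147
```

Run:
```python
from tf import *
snap('wrist','w21');s=sense();r=rot(s['tool_rot']);print(s['tool_pos'],s['width'],s['ft_force'],s['ft_torque'],np.degrees(np.arctan2(r[1,2],r[0,2])),s['q'].round(2))
i=cv2.imread('pics/w21.png');cv2.imwrite('pics/w21b.png',cv2.resize(i,(800,600)))
```

```text
{'color': (420, 560, 3), 'intrinsics': (3, 3), 'mount': (4, 4), 'eye': (3,), 'rotation': (3, 3)} 25.45
[ 0.5450725  -0.23520107  0.07681881] 0.015069278026012206 [ 1.16701823 -0.37728932  0.14084893] [-0.07159082 -0.18143913  0.03649603] 93.94866151027334 [-0.6   0.44  1.59  0.    1.1  -0.66]
```

View pics/w21b.png

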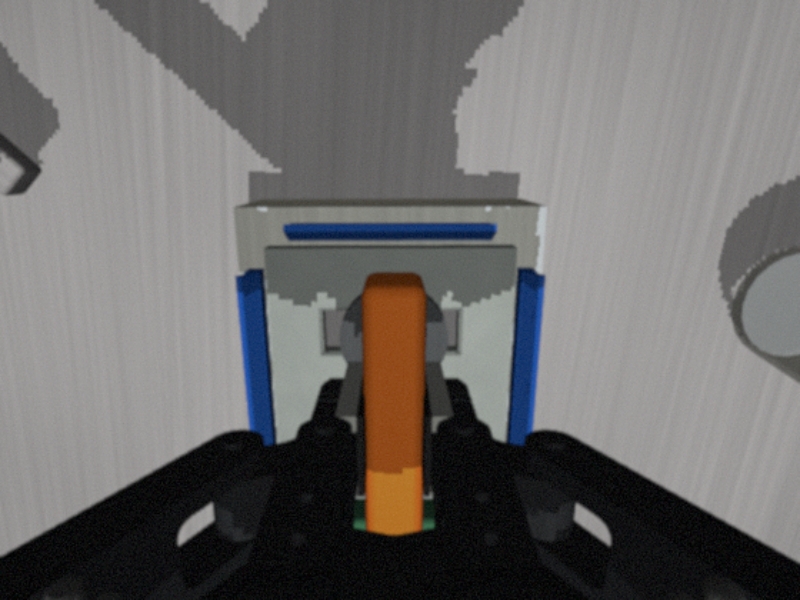

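Request:
step_arm(increments=[0,0,0,0,17,0,0,0,0,22,0,0,0,0,40,0,0,0,0,40,0,0,0,0,40,0,-15,0,0,40,0,-25,0,0,40,0,-40,0,0,40,0,-40,0,0,40,0,0,0,0,40,0,0,0,0,40])

```text
time: 26.6
tool_pos: [0.5453, -0.2353, 0.1979]
tool_rot: [-0.706, 0.707, 0.026, -0.024]
ft_force: [0.3, 0.6, -0.3]
width: 0.0403
```

Run:
```python
from tf import *
snap('wrist','w22');s=sense();r=rot(s['tool_rot']);print(s['tool_pos'],s['width'],s['ft_force'],np.degrees(np.arctan2(r[1,2],r[0,2])))
i=cv2.imread('pics/w22.png');cv2.imwrite('pics/w22b.png',cv2.resize(i,(800,600)))
snap('scene','s22')
i=cv2.imread('pics/s22.png')[110:270,120:320];cv2.imwrite('pics/s22b.png',cv2.resize(i,None,fx=3.7,fy=3.7,interpolation=cv2.INTER_CUBIC))
```

```text
{'color': (420, 560, 3), 'intrinsics': (3, 3), 'mount': (4, 4), 'eye': (3,), 'rotation': (3, 3)} 26.6
[ 0.54443136 -0.23473371  0.19633609] 0.03988110421877273 [-0.27639746  0.16584248 -0.79219693] 94.00945927599588
{'color': (420, 560, 3), 'intrinsics': (3, 3), 'eye': (3,), 'rotation': (3, 3)} 26.65
```

View pics/w22b.png

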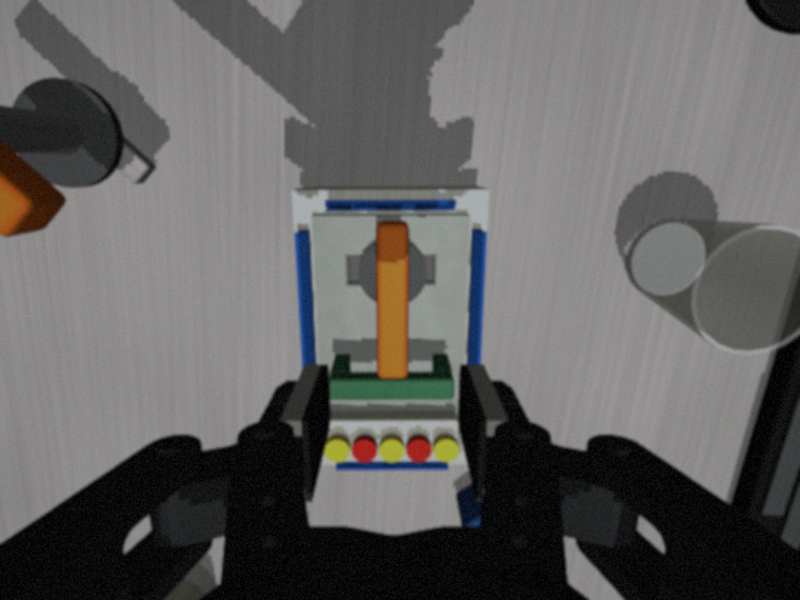

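View pics/s22b.png

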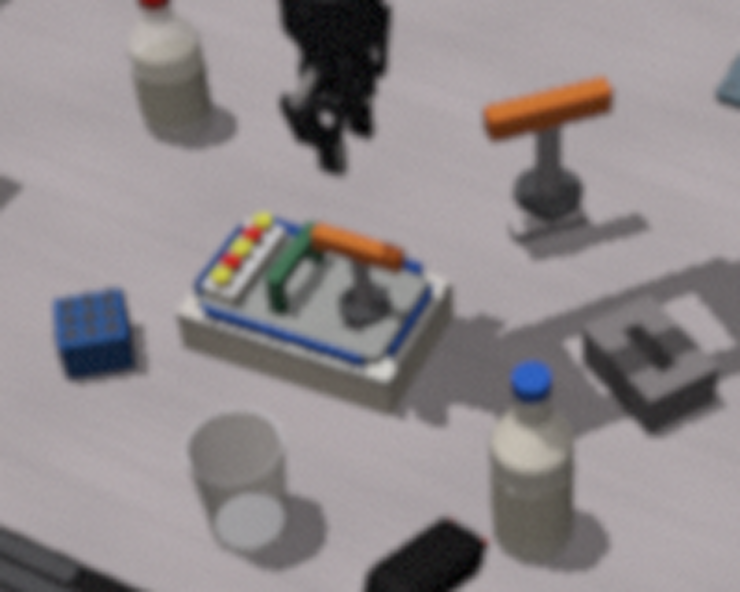

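Run:
```python
from h import *
c=load('w22')
A,B=[onz(c,393*.7,v*.7,.133) for v in(222,379)];print((A+B)/2,np.linalg.norm(A-B),np.degrees(np.arctan2(*(A-B)[1::-1])))
s=[onz(c,u*.7,v*.7,.053) for u,v in((347,255),(436,255),(436,285),(347,285))];print('cslot',np.mean(s,0),np.linalg.norm(s[0]-s[1]))
finish_job()
```

```text
[ 0.54571134 -0.23467459  0.133     ] 0.08081306245917592 93.94155147055717
cslot [ 0.54476474 -0.23492575  0.053     ] 0.05739133509560669
the job is handed in; nothing more can be done
```

The job is handed in. The carrier is seated in the docking base and the key is locked crosswise through both slots. `finish_job()` reports no verdict, so this rests on my own last checks.

- **First grasp missed:** the fingertips sit about 30–40 mm farther back from the TCP than the text says, so the fingers closed above the carrier's handle. Nothing moved. I lowered by the difference and the second grasp held.
- **Carrier:** I carried it level and lowered it into the nest until the contact force rose, then released it. The carrier slot measures (0.545, -0.235) m and the base slot (0.544, -0.2345) m, within about 1 mm. The base sits at about 4.2° yaw and the carrier lined up with it.
- **Key:** I used the key in the stand, whose measured size matched the one described. I lowered it until its collar touched the carrier, turned it a quarter turn and let go. It now stands about 1 mm from the slot centre, and its handle is at 93.9°, crosswise to the slot within about 0.5°. It looks upright in the pictures.
- **End state:** the gripper is clear above everything at 26.7 s of the 64 s. Every bystander in the last views stood upright where it was. The amber jar, tip box and tube rack were outside those views.
- **Not measured:** I did not triangulate the final seated heights. I judged them from the contact heights: the collar touched at 76.8 mm TCP height, where I had predicted 76.5 mm.

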